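# Fit lens carriers in the beam box

## Task

Swing the amber hood of the beam box gently back onto its stop. With the hood open, pull the white alignment target off its post and set it down upright in the grey tray, and push every lens carrier there is straight down onto the post of its own colour until it clicks fully home, with its lens facing along the line of posts. Then lower the hood gently until it is closed, and leave the other things on the table where they are.

Things in the scene. Friction and masses are not known exactly. Their poses are not given: they have to be found in the camera images.
- lens_red: red lens carrier: black sleeve (diameter 34, height 46 mm, red band; foot of diameter 50, 10 mm high), open below (bore 22 wide, 41 deep; lip 10 high at the mouth, wider groove above it); on top an upright red-rimmed lens cell, a disc of diameter 44, 14 mm thick, centred 66 mm up, flat faces to +x and -x. Height 88 mm, about 180 g. Origin: centre of the underside, z up. May be absent (None)
- lens_blue: blue lens carrier: black sleeve (diameter 34, height 46 mm, blue band; foot of diameter 50, 10 mm high), open below (bore 22 wide, 41 deep; lip 10 high at the mouth, wider groove above it); on top an upright blue-rimmed lens cell, a disc of diameter 44, 14 mm thick, centred 66 mm up, flat faces to +x and -x. Height 88 mm, about 180 g. Origin: centre of the underside, z up. May be absent (None)
- lens_green: green lens carrier: black sleeve (diameter 34, height 46 mm, green band; foot of diameter 50, 10 mm high), open below (bore 22 wide, 41 deep; lip 10 high at the mouth, wider groove above it); on top an upright green-rimmed lens cell, a disc of diameter 44, 14 mm thick, centred 66 mm up, flat faces to +x and -x. Height 88 mm, about 180 g. Origin: centre of the underside, z up. May be absent (None)
- post_red: fixed post on the base plate: red flange (diameter 60, 6 mm thick) with a steel rod, diameter 20, 38 mm above it, tip tapered over 7 mm. Origin: centre of the flange's underside. 2 sprung balls stick out 3 mm, 14 mm above the flange: a carrier meets them 19 mm before home, takes about 8 N to push on, clicks as it reaches the flange (its origin 6 mm above this one); pulls off at about 15 N
- post_blue: fixed post on the base plate: blue flange (diameter 60, 6 mm thick) with a steel rod, diameter 20, 38 mm above it, tip tapered over 7 mm. Origin: centre of the flange's underside. 2 sprung balls stick out 3 mm, 14 mm above the flange: a carrier meets them 19 mm before home, takes about 8 N to push on, clicks as it reaches the flange (its origin 6 mm above this one); pulls off at about 15 N
- post_green: fixed post on the base plate: green flange (diameter 60, 6 mm thick) with a steel rod, diameter 20, 38 mm above it, tip tapered over 7 mm. Origin: centre of the flange's underside. 2 sprung balls stick out 3 mm, 14 mm above the flange: a carrier meets them 19 mm before home, takes about 8 N to push on, clicks as it reaches the flange (its origin 6 mm above this one); pulls off at about 15 N
- target: white alignment target: a footed sleeve like the lens carriers', white band, with an upright white square plate on top, 44 wide (y), 44 high, 14 mm thick (x), centred 67 mm up, black cross and red dot on its faces. Height 89 mm, about 180 g. Origin: centre of the underside. Starts clicked home on one of the posts, faces along the line of posts
- tray: shallow grey open tray fixed on the table, 130 mm (x) by 110 mm (y) outside, 22 mm high, walls and floor 4 mm thick. Origin: centre of its underside
- beam_box: black base plate of the beam box, fixed, 290 mm (x) by 180 mm (y), 12 mm thick. Origin: centre of its underside. The three posts stand on it in a line along its x axis, through its centre, 85 mm apart (the beam line); the colours' order varies
- hood (a joint): angle of the hinged amber see-through hood over the posts (270 mm along them, 160 across, 112 high, open below, 0.4 to 0.6 kg, damped hinge): 0 = closed, down on the plate; grows as it opens; 1.62 = back on its open stop. Left alone it falls shut below about 0.9, and falls back onto its open stop above that
- hood_hinge (a point): middle of the hood's hinge line on the base plate: the hinge runs along the beam box's x axis, 80 mm from the plate's centre on its +y side, 12.5 mm above the table
- hood_bar (a point): middle of the hood's handle: a round dark steel bar 10 mm thick, 100 mm long, parallel to the hinge, its axis 45 mm in front of the hood's front wall. Closed, it lies 205 mm from the hinge line on the box's -y side and 85 mm above it; it turns with the hood about the hinge and ends above and beyond the hinge when open
- power_meter: power meter: round black sensor head on a post and foot plate, 192 mm high, origin centre of the underside; bystander, to be left alone
- screw_box: small clear box of screws, 90 by 70 by 30 mm, origin centre of the underside; bystander, to be left alone
- tissue_box: white box of lens tissue, 110 by 80 by 50 mm, origin centre of the underside; bystander, to be left alone
- spare_post: spare steel post standing upright, 13 mm thick, 75 mm high, origin centre of the underside; bystander, to be left alone
- post_holder: black post holder tube standing upright, 31 mm outside, 50 mm high, origin centre of the underside; bystander, to be left alone
- fork: black clamping fork lying flat, about 95 mm long, 30 mm wide, 9 mm thick; bystander, to be left alone
- driver: screwdriver with red handle lying on the table, 170 mm long; bystander, to be left alone
- hex_key: bent hex key lying flat, 85 by 28 mm, 6 mm thick; bystander, to be left alone

How it is judged:
On the way, in this order (a step that is already met when the one before it is completed fails the run):
1. the hood is swung back on its open stop (value of joint hood above 1.55 rad), for 0.3 s.
2. with the hood open, the target stands in the tray and every lens carrier is clicked home on the post of its colour, facing along the line of posts (value of joint hood above 1.4 rad and x of target in the frame of tray between -0.046 and 0.046 m and y of target in the frame of tray between -0.036 and 0.036 m and z of target in the frame of tray below 0.01 m and angle between target's own z axis and vertical below 0.15 rad and z of lens_red in the frame of post_red below 0.0085 m and horizontal distance between lens_red and post_red below 0.004 m and angle between each of lens_red, lens_blue, lens_green's own z axis and vertical below 0.08 rad and angle between the x axis of each of lens_red, lens_blue, lens_green and the x axis of beam_box, either way round below 0.25 rad and z of lens_blue in the frame of post_blue below 0.0085 m and horizontal distance between lens_blue and post_blue below 0.004 m and z of lens_green in the frame of post_green below 0.0085 m and horizontal distance between lens_green and post_green below 0.004 m), for 0.3 s.
At the end, for the whole second after the job is handed in: hood closed (within 0.03 rad); target upright (0.15 rad) on the floor of the tray; every lens carrier present home on the post of its own colour: within 2.5 mm of the flange, 4 mm of the axis, upright within 0.08 rad, its x axis within 0.25 rad of the line of posts (either way round) (value of joint hood below 0.03 rad and x of target in the frame of tray between -0.046 and 0.046 m and y of target in the frame of tray between -0.036 and 0.036 m and z of target in the frame of tray below 0.01 m and angle between target's own z axis and vertical below 0.15 rad and z of lens_red in the frame of post_red below 0.0085 m and horizontal distance between lens_red and post_red below 0.004 m and angle between each of lens_red, lens_blue, lens_green's own z axis and vertical below 0.08 rad and angle between the x axis of each of lens_red, lens_blue, lens_green and the x axis of beam_box, either way round below 0.25 rad and z of lens_blue in the frame of post_blue below 0.0085 m and horizontal distance between lens_blue and post_blue below 0.004 m and z of lens_green in the frame of post_green below 0.0085 m and horizontal distance between lens_green and post_green below 0.004 m); the robot touches nothing.
It fails at once if the hood is let fall shut (faster than 0.8 rad/s in its last 0.1 rad) (value of joint hood below 0.1 rad and velocity of joint hood below -0.8 rad/s).
It fails at once if the hood is let fall onto its open stop (faster than 0.8 rad/s in its last 0.07 rad) (value of joint hood above 1.55 rad and velocity of joint hood above 0.8 rad/s).
It fails at once if the target is dropped (falls free at over 0.7 m/s) (linear speed of target above 0.7 m/s and contact force between the fingers and target below 0.1 N).
It fails at once if a bystander is moved by more than 40 mm (distance of any of power_meter, screw_box, tissue_box, spare_post, post_holder, fork, driver, hex_key from where it was at the start of the episode above 0.04 m).
Of lens_red, lens_blue, lens_green only 2 to 3 are there at a start; the rules pass over those that are not, and their reading is None.
At some moment in a run one of lens_red, lens_blue, lens_green may be knocked a few centimetres aside while the robot is not near it.
It also fails if it takes over 208 s, if anything falls off the work surface, if the arm or the gripper's body presses on something with over 40 N, if the wrist force passes 120 N, or if a joint passes its speed limit or range.

## Robot

A 6-joint arm with a two-finger parallel gripper is mounted at the origin on the work surface. World frame = base frame: x ahead of the robot, y to its left, z up, the work surface at z = 0. Lengths are in m, angles in rad, forces in N, time in s.
With the tool pointing down it reaches from about 0.325 to 0.9 m from the base axis. Payload 6.1 kg.
Tool frame: the origin (TCP) lies at the very end of the fingers, on their centre line; the grasp point (between the pads) lies 19 mm behind it (r.grasp_offset is the z of the grasp point in the tool frame, in m); z points along the fingers, y is the line along which they close (so a half turn about z gives the same grasp; the last joint's range is limited). The gripper opens to 87 mm and grips with 3 to 60 N. Pads are 19 mm wide; open, the fingers measure 117 mm over their backs; the gripper's body (75 mm by 190 mm) begins 51 mm behind the grasp point.
Start: joints at [-1.461, 0.22, 1.526, -0, 1.395, -0.126], TCP at [0.146, -0.608, 0.223] pointing down, gripper open.
Joint ranges: [-2.98, 2.98], [-0.91, 2.08], [0.09, 2.57], [-1.24, 4.39], [0.2, 2.65], [-2.68, 2.68]. Speed limits (rad/s): [2.57, 2.57, 3.01, 3.14, 3.14, 3.14].

## Interface

Orientations are given as a unit quaternion [w, x, y, z].
In Python, from plant import r, cams gives the robot as it stands.
- The arm moves only by the tool move_arm, never from a script. Its argument "rows" is a list of rows, each a list of 3 entries, a list of its own where there are three numbers: the opening, from 0 (shut) to 1 (fully open), then the shift along the world's x, y, z in units of 0.4 m (1.0 is 0.4 m), then the turn, a rotation vector about the world's x, y, z in units of 2 pi rad (1.0 is 2 pi rad). In form: [[gripper, [dx, dy, dz], [rx, ry, rz]], ...]. A call has exactly 8 rows; each row is the pose to reach, as a shift and turn from the pose commanded when the call began, turning the shorter way round; what a row does not reach only later rows make up. A row lasts 1/12 s, in which the tool goes at most 41.7 mm and 7.16 degrees, less where a joint would pass 70% of its speed; a pose out of reach is approached as far as the arm can. A call with a number of a shift or a turn outside -1 to 1 is refused whole. A call with a gripper value outside its range is refused whole. The fingers move at their own pace and stop on an object; the grip force is fixed at half the most. Time passes only in rows, so rows that repeat a pose let the fingers close, or fill a call up. It gives the time, the measured TCP pose, the force, the opening and the grip force at its end, in the units of the state.
- r.get_obs(): the state, without advancing time (a new reading comes with each control period).
- cams.capture(name): name is "side" or "top" or "wrist"; returns the picture (480x640x3 uint8, red, green, blue); there is no depth.
- cams.get_calibration(name): a dict with "intrinsics" (3x3 intrinsics, pixels), "T" (4x4, takes a point from camera to world coordinates); the wrist camera has in their place "mount" (4x4, takes a point from camera to tool coordinates, whose origin is the TCP and whose axes are the flange's). Camera axes: x right, y down, z forward; pixel columns grow to the right and rows downward; lengths in m; the calibration is good to about 2 mm. A picture is of the moment at which its call begins: read the wrist's pose just before it. get_calibration takes no time and is no camera call.
- r.close_job(): hands the job in; it is judged then, once.
The state is a dict: "t": time; "joints": joint angles; "joint_vel": joint speeds; "tau": joint torques, N m; "tool_pos": TCP position; "eef_rot": TCP orientation; "force": force on the tool from outside, world axes, zero at the start; "torque": the same for the moment, N m; "width": finger opening in m; "gripper_force": force on a finger pad.
Only numpy, scipy, OpenCV 4.12 (cv2) and the standard library are available. Lean on these libraries where they do the work, as an engineer would, in place of code of your own. Each camera call takes 0.05 s, during which the arm holds its last target. There are 200 camera calls.

## Working session

There is one attempt and no reset: what is moved stays moved. The work goes in short steps, Python scripts to look and compute and a tool call to move; the robot and the scene stay as the last step left them, time stands still between calls to the robot, and variables do not carry over. Pictures are saved under pics/ and viewed, at most 14 in all, crops included, and the job is handed in when it is done.

Besides the shell and the picture viewer there is one more tool, called after "Call:" in YAML: its name, and indented under it one key for each argument. move_arm: Moves the arm, as the interface text tells. Shifts and turns lie within -1 to 1; 1 stands for 0.4 m of shift or 2 pi rad of turn. Its arguments: {"type":"object","properties":{"rows":{"type":"array","items":{"type":"array"}}},"required":["rows"]}

```bash
ls; mkdir -p pics
python3 - <<'E'
from plant import r,cams
import cv2,numpy as np
np.set_printoptions(precision=4,suppress=True)
for n in("top","side"):
    im=cams.capture(n); cv2.imwrite(f"pics/{n}0.png",im[:,:,::-1]); c=cams.get_calibration(n); print(n,c["intrinsics"],c["T"])
print(cams.get_calibration("wrist"))
print(r.get_obs())
E
```

```text
pics
top [[611.3525   0.     318.9465]
 [  0.     611.3525 245.5133]
 [  0.       0.       1.    ]] [[-0.0248 -0.978   0.207   0.2918]
 [-0.9997  0.0234 -0.0092 -0.0644]
 [ 0.0042 -0.2072 -0.9783  1.3478]
 [ 0.      0.      0.      1.    ]]
side [[520.8684   0.     328.7491]
 [  0.     520.8684 241.9422]
 [  0.       0.       1.    ]] [[ 0.9259 -0.2202  0.3069  0.2003]
 [-0.3777 -0.5361  0.755  -0.9969]
 [-0.0018 -0.8149 -0.5796  0.7729]
 [ 0.      0.      0.      1.    ]]
{'intrinsics': array([[365.6586,   0.    , 324.6585],
       [  0.    , 365.6586, 239.3232],
       [  0.    ,   0.    ,   1.    ]]), 'mount': array([[ 0.0011, -0.9694, -0.2453,  0.0672],
       [ 1.    ,  0.0012, -0.0005,  0.0002],
       [ 0.0008, -0.2453,  0.9694, -0.1617],
       [ 0.    ,  0.    ,  0.    ,  1.    ]])}
{'t': 0.1, 'joints': array([-1.4611,  0.2211,  1.5275, -0.    ,  1.3947, -0.1261]), 'joint_vel': array([ 0.0007, -0.0015, -0.0032, -0.0004, -0.0005,  0.0021]), 'tau': array([  0.0007, -49.5947, -38.8516,   0.0701,   0.0516,  -0.0001]), 'tool_pos': array([ 0.1459, -0.6071,  0.2215]), 'eef_rot': array([-0.0009,  0.9931,  0.1176, -0.    ]), 'force': array([-0.5853,  0.0465, -0.1014]), 'torque': array([-0.0367,  0.0298, -0.0047]), 'gripper_force': 0.0, 'width': 0.08702841101232789}
```

View pics/top0.png

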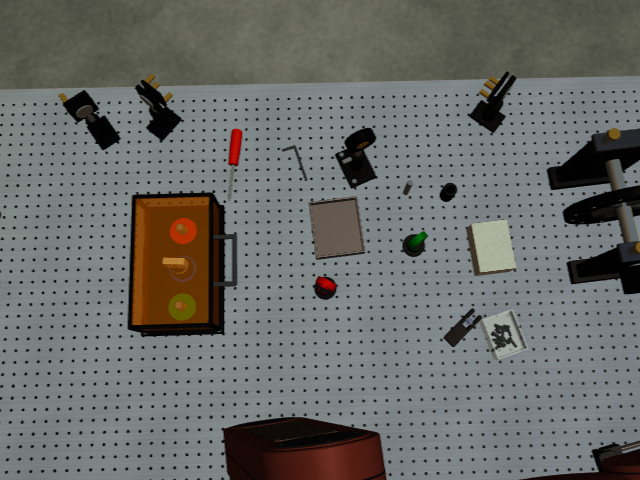

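View pics/side0.png

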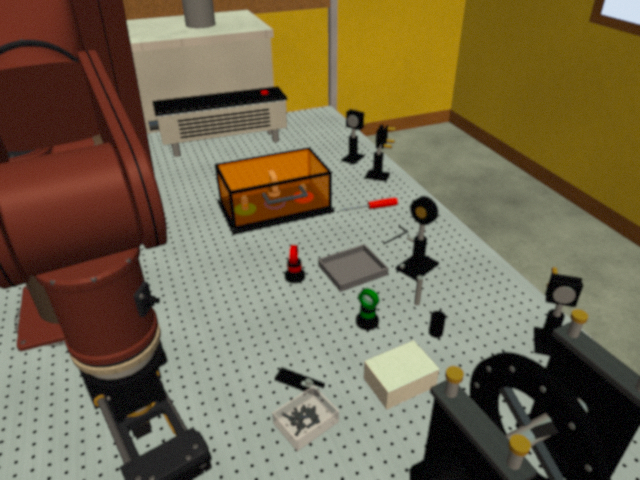

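The top view shows the closed hood at x 130–225, y 195–335, with its bar at (233,260). The red post is at (183,231), the target on the middle post at (180,265) and the green post at (182,307). The tray is at (336,228), the red lens at (325,288) and the green lens at (415,243). I see no blue lens, but the arm may be hiding it. The side view agrees.

```bash
cat > h.py <<'E'
from plant import r,cams
import cv2,numpy as np
from scipy.spatial.transform import Rotation as R
np.set_printoptions(precision=4,suppress=True)
def camT(n):
    c=cams.get_calibration(n)
    if n!="wrist": return c["intrinsics"],c["T"]
    o=r.get_obs();q=o["eef_rot"];T=np.eye(4);T[:3,:3]=R.from_quat(np.r_[q[1:],q[0]]).as_matrix();T[:3,3]=o["tool_pos"]
    return c["intrinsics"],T@c["mount"]
def p2w(KT,uv,z):
    K,T=KT;d=T[:3,:3]@np.linalg.solve(K,[uv[0],uv[1],1]);return T[:3,3]+d*(z-T[2,3])/d[2]
def w2p(KT,p):
    K,T=KT;c=T[:3,:3].T@(np.array(p)-T[:3,3]);u=K@c;return u[:2]/u[2]
def blobs(im,hlo,hhi,smin=100,vmin=60,amin=40):
    h=cv2.cvtColor(im,cv2.COLOR_RGB2HSV);H=h[...,0].astype(int)
    m=((H>=hlo)&(H<=hhi) if hlo<=hhi else (H>=hlo)|(H<=hhi))&(h[...,1]>=smin)&(h[...,2]>=vmin)
    n,l,s,c=cv2.connectedComponentsWithStats(m.astype(np.uint8))
    return [(s[i][:5].tolist(),c[i],cv2.minAreaRect(np.argwhere(l==i)[:,::-1].astype(np.float32))) for i in range(1,n) if s[i][4]>=amin]
E
python3 - <<'E'
from h import *
t=camT("top");s=camT("side")
for n,uv,z in [("bar",(234,260),.0975),("bar+",(235,234),.0975),("bar-",(234,286),.0975),("redpost",(183,231),.018),("grpost",(182,307),.018),
 ("tray a",(309,202),.022),("b",(357,198),.022),("c",(364,252),.022),("d",(316,257),.022),("hoodFR",(213,195),.124),("hoodBR",(213,325),.124),("hoodFL",(134,196),.124),("hoodBL",(130,328),.124)]:
    print(n,p2w(t,uv,z))
im=cv2.imread("pics/top0.png")[:,:,::-1]; 
for n,a,b in [("red",172,8),("green",45,80),("blue",95,130)]:
    for x in blobs(im,a,b,120,50,60): print(n,x,p2w(t,x[1],.066))
E
```

```text
bar [0.5299 0.1011 0.0975]
bar+ [0.5853 0.0993 0.0975]
bar- [0.4754 0.1009 0.0975]
redpost [0.6136 0.2257 0.018 ]
grpost [0.4437 0.2243 0.018 ]
tray a [ 0.673 -0.057  0.022]
b [ 0.6798 -0.1654  0.022 ]
c [ 0.5554 -0.1762  0.022 ]
d [ 0.5467 -0.0697  0.022 ]
hoodFR [0.6635 0.1418 0.124 ]
hoodBR [0.3942 0.1389 0.124 ]
hoodFL [0.6652 0.3059 0.124 ]
hoodBL [0.3923 0.3035 0.124 ]
red ([228, 129, 14, 37, 367], array([234.7738, 146.5967]), ((234.7804718017578, 146.97561645507812), (10.380563735961914, 36.663272857666016), 6.340191841125488)) [0.7918 0.1046 0.066 ]
red ([170, 218, 26, 26, 373], array([183.3995, 231.1743]), ((182.75001525878906, 230.25003051757812), (24.041629791259766, 24.748737335205078), 45.0)) [0.6016 0.2144 0.066 ]
red ([316, 276, 21, 16, 183], array([325.623 , 283.4372]), ((325.5, 283.5000305175781), (20.124608993530273, 9.391485214233398), 26.56505012512207)) [ 0.4808 -0.0886  0.066 ]
red ([280, 436, 86, 14, 119], array([323.5126, 444.2521]), ((322.74737548828125, 444.0986328125), (3.3882346153259277, 85.98823547363281), 81.20259094238281)) [ 0.1557 -0.0755  0.066 ]
red ([271, 437, 113, 43, 3572], array([330.7766, 462.0263]), ((327.7464599609375, 464.572021484375), (39.517601013183594, 110.4156494140625), 80.72740173339844)) [ 0.1214 -0.0891  0.066 ]
red ([627, 466, 13, 6, 66], array([633.6061, 468.6818]), ((633.0, 468.5), (5.0, 12.0), 90.0)) [ 0.0935 -0.6923  0.066 ]
green ([411, 231, 17, 15, 120], array([418.625 , 238.0583]), ((418.50006103515625, 238.00003051757812), (7.77817440032959, 16.26345443725586), 45.0)) [ 0.5744 -0.2912  0.066 ]
```

Call:
move_arm:
  rows:
    - [0.35,[0.4,0.72,0],[0,0,-0.0375]]
    - [0.35,[0.4,0.72,0],[0,0,-0.0375]]
    - [0.35,[0.4,0.72,0],[0,0,-0.0375]]
    - [0.35,[0.4,0.72,0],[0,0,-0.0375]]
    - [0.35,[0.4,0.72,0],[0,0,-0.0375]]
    - [0.35,[0.4,0.72,0],[0,0,-0.0375]]
    - [0.35,[0.4,0.72,0],[0,0,-0.0375]]
    - [0.35,[0.4,0.72,0],[0,0,-0.0375]]

```text
t: 0.77
tool_pos: [0.3065, -0.3173, 0.2221]
eef_rot: [-0.0, 1.0, 0.0, 0.0]
force: [0.8, 0.0, -0.2]
width: 0.0417
gripper_force: 0.0
```

Call:
move_arm:
  rows:
    - [0.35,[0.4,0.72,0],[0,0,0]]
    - [0.35,[0.4,0.72,0],[0,0,0]]
    - [0.35,[0.4,0.72,0],[0,0,0]]
    - [0.35,[0.4,0.72,0],[0,0,0]]
    - [0.35,[0.4,0.72,0],[0,0,0]]
    - [0.35,[0.4,0.72,0],[0,0,0]]
    - [0.35,[0.4,0.72,0],[0,0,0]]
    - [0.35,[0.4,0.72,0],[0,0,0]]

```text
t: 1.43
tool_pos: [0.4665, -0.0292, 0.2224]
eef_rot: [-0.0, 1.0, 0.0, 0.0]
force: [1.1, 0.2, 0.6]
width: 0.0305
gripper_force: 0.0
```

Call:
move_arm:
  rows:
    - [0.35,[0.16,0.33,0],[0,0,0]]
    - [0.35,[0.16,0.33,0],[0,0,0]]
    - [0.35,[0.16,0.33,0],[0,0,0]]
    - [0.35,[0.16,0.33,0],[0,0,0]]
    - [0.35,[0.16,0.33,0],[0,0,0]]
    - [0.35,[0.16,0.33,0],[0,0,0]]
    - [0.35,[0.16,0.33,0],[0,0,0]]
    - [0.35,[0.16,0.33,0],[0,0,0]]

```text
t: 2.1
tool_pos: [0.5295, 0.0991, 0.2223]
eef_rot: [0.0, 1.0, -0.001, -0.0]
force: [1.0, -0.3, -0.1]
width: 0.031
gripper_force: 0.0
```

Run:
```python
from h import *
o=r.get_obs();print(o["t"],o["tool_pos"],o["eef_rot"],o["joints"],o["width"])
k=camT("wrist");im=cams.capture("wrist");cv2.imwrite("pics/w1.png",im[:,:,::-1])
t=cams.capture("top");cv2.imwrite("pics/t1.png",t[:,:,::-1])
im=t
for n,a,b in [("blue",95,130)]:
    for x in blobs(im,a,b,120,50,30): print(n,x)
print(w2p(k,[.53,.101,.0975]))
```

```text
2.1 [0.5295 0.0991 0.2223] [ 0.0002  1.     -0.0005 -0.0004] [ 0.0389  0.0148  1.7514 -0.0004  1.3762  1.6109] 0.031010396551230137
[322.3864 232.1207]
```

View pics/w1.png

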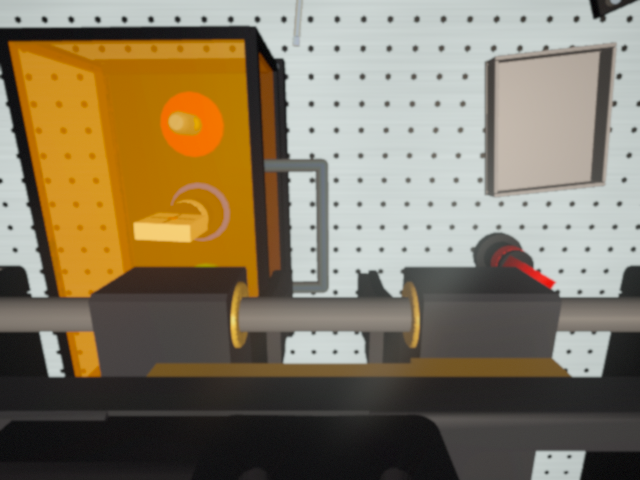

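View pics/t1.png

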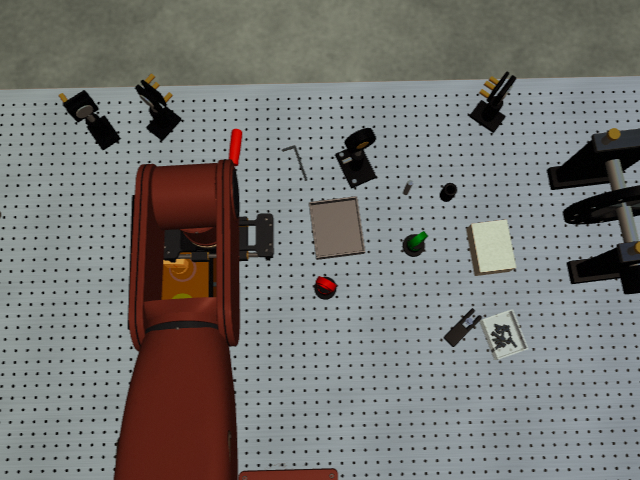

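The wrist view shows the bar at u≈322, v 160–290, as predicted, so it is centred under the gripper. The top view with the arm moved away still shows no blue carrier, so it is absent. I go down to the bar.

Call:
move_arm:
  rows:
    - [0.35,[0,0.003,-0.08],[0,0,0]]
    - [0.35,[0,0.003,-0.16],[0,0,0]]
    - [0.35,[0,0.003,-0.24],[0,0,0]]
    - [0.35,[0,0.003,-0.3],[0,0,0]]
    - [0.35,[0,0.003,-0.34],[0,0,0]]
    - [0.35,[0,0.003,-0.36],[0,0,0]]
    - [0.35,[0,0.003,-0.36],[0,0,0]]
    - [0.35,[0,0.003,-0.36],[0,0,0]]

```text
t: 2.87
tool_pos: [0.5303, 0.101, 0.0791]
eef_rot: [-0.0, 1.0, -0.0, 0.0]
force: [1.0, -0.2, 0.6]
width: 0.0306
gripper_force: 0.0
```

Call:
move_arm:
  rows:
    - [0,[0,0,0],[0,0,0]]
    - [0,[0,0,0],[0,0,0]]
    - [0,[0,0,0],[0,0,0]]
    - [0,[0,0,0],[0,0,0]]
    - [0,[0,0,0],[0,0,0]]
    - [0,[0,0,0],[0,0,0]]
    - [0,[0,0,0],[0,0,0]]
    - [0,[0,0,0],[0,0,0]]

```text
t: 3.53
tool_pos: [0.5307, 0.1012, 0.0794]
eef_rot: [0.0, 1.0, 0.0, 0.001]
force: [-1.4, -3.1, 6.4]
width: 0.009
gripper_force: 30.0
```

Run:
```python
from h import *
# arc table: shift of bar (y,z) in units of 0.4 from closed, per angle
for th in np.arange(0,1.66,.09):
    a=np.array([-.205,.085]);c,s=np.cos(th),np.sin(th)
    b=np.array([c*a[0]+s*a[1],-s*a[0]+c*a[1]]);print(round(th,3),(b-a)/.4,b)
a=1.62;print(np.array([np.cos(a)*-.205+np.sin(a)*.085, np.sin(a)*.205+np.cos(a)*.085]))
```

```text
0.0 [0. 0.] [-0.205  0.085]
0.09 [0.0212 0.0452] [-0.1965  0.1031]
0.18 [0.0463 0.0883] [-0.1865  0.1203]
0.27 [0.0752 0.129 ] [-0.1749  0.1366]
0.36 [0.1077 0.1669] [-0.1619  0.1518]
0.45 [0.1435 0.2018] [-0.1476  0.1657]
0.54 [0.1822 0.2333] [-0.1321  0.1783]
0.63 [0.2236 0.2611] [-0.1156  0.1895]
0.72 [0.2673 0.2852] [-0.0981  0.1991]
0.81 [0.313  0.3052] [-0.0798  0.2071]
0.9 [0.3604 0.321 ] [-0.0608  0.2134]
0.99 [0.409  0.3326] [-0.0414  0.218 ]
1.08 [0.4584 0.3397] [-0.0217  0.2209]
1.17 [0.5082 0.3423] [-0.0017  0.2219]
1.26 [0.5581 0.3404] [0.0182 0.2212]
1.35 [0.6076 0.3341] [0.038  0.2186]
1.44 [0.6563 0.3233] [0.0575 0.2143]
1.53 [0.7039 0.3082] [0.0766 0.2083]
1.62 [0.7499 0.2889] [0.095  0.2006]
[0.095  0.2006]
```

Call:
move_arm:
  rows:
    - [0,[0,0.01,0.023],[0,0,0]]
    - [0,[0,0.021,0.045],[0,0,0]]
    - [0,[0,0.033,0.067],[0,0,0]]
    - [0,[0,0.046,0.088],[0,0,0]]
    - [0,[0,0.06,0.109],[0,0,0]]
    - [0,[0,0.075,0.129],[0,0,0]]
    - [0,[0,0.091,0.148],[0,0,0]]
    - [0,[0,0.108,0.167],[0,0,0]]

```text
t: 4.2
tool_pos: [0.5304, 0.1429, 0.1461]
eef_rot: [0.002, 1.0, -0.0, 0.0]
force: [0.0, -8.8, 4.5]
width: 0.0089
gripper_force: 30.0
```

Call:
move_arm:
  rows:
    - [0,[0,0.0175,0.018],[0,0,0]]
    - [0,[0,0.036,0.035],[0,0,0]]
    - [0,[0,0.055,0.051],[0,0,0]]
    - [0,[0,0.0745,0.0665],[0,0,0]]
    - [0,[0,0.095,0.081],[0,0,0]]
    - [0,[0,0.116,0.094],[0,0,0]]
    - [0,[0,0.1375,0.107],[0,0,0]]
    - [0,[0,0.1595,0.118],[0,0,0]]

```text
t: 4.87
tool_pos: [0.5302, 0.2074, 0.1942]
eef_rot: [0.001, 1.0, -0.0, 0.0]
force: [-2.8, -6.6, 7.8]
width: 0.0087
gripper_force: 30.0
```

Call:
move_arm:
  rows:
    - [0,[0,0.0225,0.0105],[0,0,0]]
    - [0,[0,0.0455,0.02],[0,0,0]]
    - [0,[0,0.069,0.0285],[0,0,0]]
    - [0,[0,0.093,0.036],[0,0,0]]
    - [0,[0,0.117,0.042],[0,0,0]]
    - [0,[0,0.1415,0.0475],[0,0,0]]
    - [0,[0,0.166,0.0515],[0,0,0]]
    - [0,[0,0.191,0.0545],[0,0,0]]

```text
t: 5.53
tool_pos: [0.5296, 0.2857, 0.2147]
eef_rot: [-0.0, 1.0, 0.0, -0.0]
force: [-2.7, -3.0, 0.4]
width: 0.0089
gripper_force: 30.0
```

Call:
move_arm:
  rows:
    - [0,[0,0.025,0.0018],[0,0,0]]
    - [0,[0,0.05,0.0026],[0,0,0]]
    - [0,[0,0.075,0.002],[0,0,0]]
    - [0,[0,0.0995,0.0007],[0,0,0]]
    - [0,[0,0.1245,-0.002],[0,0,0]]
    - [0,[0,0.149,-0.0056],[0,0,0]]
    - [0,[0,0.1735,-0.0105],[0,0,0]]
    - [0,[0,0.198,-0.0164],[0,0,0]]

```text
t: 6.2
tool_pos: [0.5294, 0.365, 0.2067]
eef_rot: [0.0, 1.0, 0.0, -0.001]
force: [-5.3, -1.2, -1.3]
width: 0.0093
gripper_force: 30.0
```

Call:
move_arm:
  rows:
    - [0,[0,0.012,-0.0035],[0,0,0]]
    - [0,[0,0.024,-0.007],[0,0,0]]
    - [0,[0,0.036,-0.011],[0,0,0]]
    - [0,[0,0.0475,-0.015],[0,0,0]]
    - [0,[0,0.0595,-0.0195],[0,0,0]]
    - [0,[0,0.071,-0.0245],[0,0,0]]
    - [0,[0,0.0825,-0.0295],[0,0,0]]
    - [0,[0,0.0935,-0.0345],[0,0,0]]

```text
t: 6.87
tool_pos: [0.5296, 0.4013, 0.1935]
eef_rot: [0.001, 1.0, 0.0, -0.001]
force: [-7.9, -21.5, 19.2]
width: 0.0091
gripper_force: 30.2
```

Call:
move_arm:
  rows:
    - [0,[0,0.002,-0.001],[0,0,0]]
    - [0,[0,0.004,-0.002],[0,0,0]]
    - [0,[0,0.004,-0.002],[0,0,0]]
    - [0,[0,0.004,-0.002],[0,0,0]]
    - [0,[0,0.004,-0.002],[0,0,0]]
    - [0,[0,0.004,-0.002],[0,0,0]]
    - [0,[0,0.004,-0.002],[0,0,0]]
    - [0,[0,0.004,-0.002],[0,0,0]]

```text
t: 7.53
tool_pos: [0.5296, 0.4011, 0.1935]
eef_rot: [0.002, 1.0, -0.0, -0.001]
force: [-7.7, -7.9, 5.1]
width: 0.0089
gripper_force: 30.1
```

Call:
move_arm:
  rows:
    - [0.35,[0,0,0],[0,0,0]]
    - [0.35,[0,0,0],[0,0,0]]
    - [0.35,[0,0,0],[0,0,0]]
    - [0.35,[0,0,0],[0,0,0]]
    - [0.35,[0,0,0.05],[0,0,0]]
    - [0.35,[0,0,0.1],[0,0,0]]
    - [0.35,[0,0,0.2],[0,0,0]]
    - [0.35,[0,0,0.3],[0,0,0]]

```text
t: 8.2
tool_pos: [0.5295, 0.4027, 0.3126]
eef_rot: [0.001, 1.0, -0.0, -0.001]
force: [-0.2, 0.8, 0.1]
width: 0.0302
gripper_force: 0.0
```

Call:
move_arm:
  rows:
    - [0.6,[0,-0.1,0],[0,0,0.02]]
    - [0.6,[0,-0.2,0],[0,0,0.04]]
    - [0.6,[0,-0.3,0],[0,0,0.06]]
    - [0.6,[0,-0.4,0],[0,0,0.08]]
    - [0.6,[0,-0.5,0],[0,0,0.1]]
    - [0.6,[0,-0.6,0],[0,0,0.12]]
    - [0.6,[0,-0.6,0],[0,0,0.14]]
    - [0.6,[0,-0.6,0],[0,0,0.16]]

```text
t: 8.87
tool_pos: [0.5308, 0.1604, 0.3138]
eef_rot: [0.001, 0.883, 0.47, 0.001]
force: [0.8, 0.2, -0.2]
width: 0.0521
gripper_force: 0.0
```

Call:
move_arm:
  rows:
    - [0.6,[0,0,0],[0,0,0.09]]
    - [0.6,[0,0,0],[0,0,0.09]]
    - [0.6,[0,0,0],[0,0,0.09]]
    - [0.6,[0,0,0],[0,0,0.09]]
    - [0.6,[0,0,0],[0,0,0.09]]
    - [0.6,[0,0,0],[0,0,0.09]]
    - [0.6,[0,0,0],[0,0,0.09]]
    - [0.6,[0,0,0],[0,0,0.09]]

```text
t: 9.53
tool_pos: [0.5303, 0.1631, 0.3133]
eef_rot: [0.0, 0.718, 0.696, 0.0]
force: [-0.0, -0.8, -0.6]
width: 0.0522
gripper_force: 0.0
```

Run:
```python
from h import *
o=r.get_obs();print(o["t"],o["tool_pos"],o["eef_rot"],o["joints"],o["width"])
k=camT("wrist");im=cams.capture("wrist");cv2.imwrite("pics/w2.png",im[:,:,::-1])
for n,a,b in [("red",172,10),("green",35,85),("blue",95,130)]:
    for x in blobs(im,a,b,120,50,100): print(n,x,p2w(k,x[1],.018))
for p in ([.53,.225,.107],[.614,.225,.018],[.444,.225,.018]): print(w2p(k,p))
```

```text
9.5333 [0.5303 0.1631 0.3133] [0.0002 0.7181 0.696  0.0003] [ 0.1563  0.0068  1.5901 -0.      1.544   0.1876] 0.052186021936917446
red ([368, 120, 53, 54, 1923], array([393.5913, 146.3749]), ((394.0, 146.5), (53.0, 52.0), 90.0)) [0.6166 0.228  0.018 ]
red ([511, 224, 70, 21, 1139], array([546.0667, 233.4399]), ((545.6588745117188, 233.43527221679688), (68.87345886230469, 17.793590545654297), 4.39870548248291)) [0.8142 0.1135 0.018 ]
green ([229, 126, 52, 53, 1797], array([255.1803, 151.8375]), ((254.30003356933594, 151.9000244140625), (52.32398986816406, 50.535133361816406), 26.56505012512207)) [0.4485 0.2266 0.018 ]
blue ([299, 123, 51, 51, 684], array([323.8421, 146.9401]), ((324.0, 148.0), (50.0, 50.0), 90.0)) [0.5321 0.2299 0.018 ]
[321.7605 152.1114]
[391.4187 148.9591]
[251.6019 153.3064]
```

View pics/w2.png

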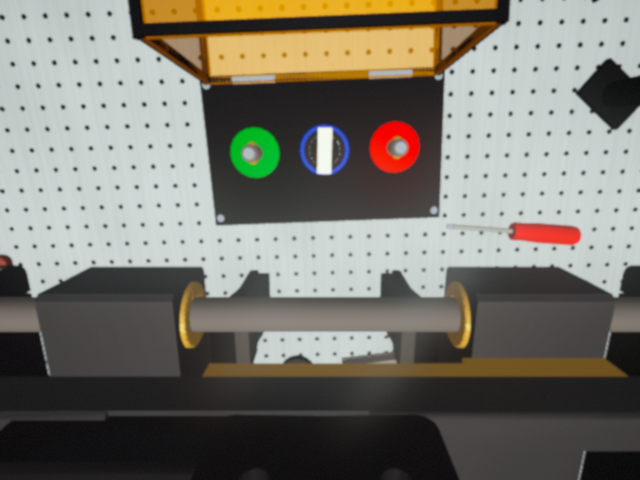

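The wrist view shows the hood open. The green post is at (255,152), the red post at (394,146), and the blue post with the white target on it at (324,148). The line tilts about 2.4° in the image. I grip the target.

Call:
move_arm:
  rows:
    - [0.6,[0.005,0.08,0],[0,0,0.006]]
    - [0.6,[0.005,0.162,0],[0,0,0.006]]
    - [0.6,[0.005,0.162,-0.08],[0,0,0.006]]
    - [0.6,[0.005,0.162,-0.16],[0,0,0.006]]
    - [0.6,[0.005,0.162,-0.25],[0,0,0.006]]
    - [0.6,[0.005,0.162,-0.3],[0,0,0.006]]
    - [0.6,[0.005,0.162,-0.34],[0,0,0.006]]
    - [0.6,[0.005,0.162,-0.34],[0,0,0.006]]

```text
t: 10.25
tool_pos: [0.5293, 0.2272, 0.1725]
eef_rot: [-0.002, 0.704, 0.71, -0.003]
force: [-1.0, 0.1, -0.6]
width: 0.0525
gripper_force: 0.0
```

Run:
```python
from h import *
o=r.get_obs();print(o["t"],o["tool_pos"],o["eef_rot"],o["joints"],o["width"])
k=camT("wrist");im=cams.capture("wrist");cv2.imwrite("pics/w3.png",im[:,:,::-1])
for n,a,b in [("red",172,10),("green",35,85),("blue",95,130)]:
    for x in blobs(im,a,b,120,50,100): print(n,x,p2w(k,x[2][0],.018))
```

```text
10.25 [0.5293 0.2272 0.1725] [-0.0019  0.7044  0.7098 -0.0033] [ 0.2686  0.1506  1.7024 -0.      1.2961  0.2611] 0.05250949346662065
red ([389, 189, 72, 86, 3582], array([424.3936, 225.9525]), ((424.00006103515625, 227.50001525878906), (71.10696411132812, 77.8151626586914), 26.56505012512207)) [0.6165 0.2254 0.018 ]
green ([199, 190, 70, 69, 3048], array([234.665 , 222.8235]), ((233.5, 224.0), (68.0, 69.0), 90.0)) [0.4481 0.2269 0.018 ]
blue ([294, 190, 70, 64, 1011], array([327.7685, 213.3808]), ((328.4259033203125, 221.2587890625), (62.5177116394043, 69.02884674072266), 88.45184326171875)) [0.532  0.2302 0.018 ]
```

View pics/w3.png

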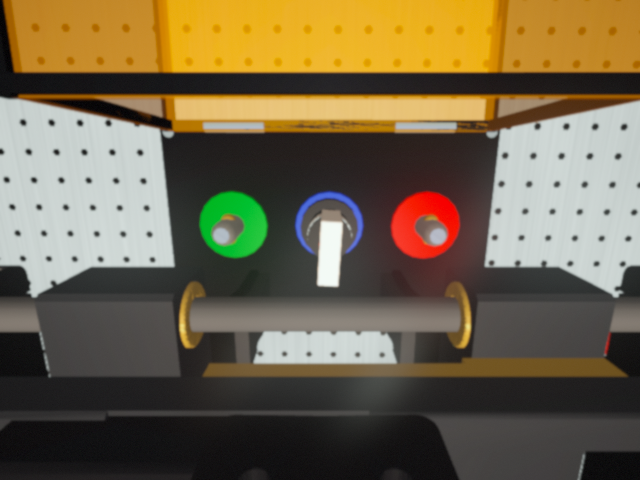

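The closer wrist view shows flange centres green (233,224), blue (329,224) and red (425,224), level and 85 mm apart. I go down and grip the plate.

Call:
move_arm:
  rows:
    - [0.6,[0.009,0,-0.06],[0,0,0]]
    - [0.6,[0.009,0,-0.12],[0,0,0]]
    - [0.6,[0.009,0,-0.18],[0,0,0]]
    - [0.6,[0.009,0,-0.22],[0,0,0]]
    - [0.6,[0.009,0,-0.25],[0,0,0]]
    - [0.6,[0.009,0,-0.25],[0,0,0]]
    - [0.6,[0.009,0,-0.25],[0,0,0]]
    - [0,[0.009,0,-0.25],[0,0,0]]

```text
t: 10.97
tool_pos: [0.5371, 0.2283, 0.0792]
eef_rot: [0.001, 0.704, 0.71, 0.001]
force: [-0.5, 0.9, 1.0]
width: 0.0497
gripper_force: 0.0
```

Call:
move_arm:
  rows:
    - [0,[0,0,0],[0,0,0]]
    - [0,[0,0,0],[0,0,0]]
    - [0,[0,0,0],[0,0,0]]
    - [0,[0,0,0],[0,0,0]]
    - [0,[0,0,0],[0,0,0]]
    - [0,[0,0,0],[0,0,0]]
    - [0,[0,0,0],[0,0,0]]
    - [0,[0,0,0],[0,0,0]]

```text
t: 11.63
tool_pos: [0.5343, 0.2278, 0.0768]
eef_rot: [-0.001, 0.704, 0.71, -0.001]
force: [-6.6, -0.7, 3.6]
width: 0.0137
gripper_force: 29.7
```

Call:
move_arm:
  rows:
    - [0,[-0.006,0,0.012],[0,0,0]]
    - [0,[-0.006,0,0.024],[0,0,0]]
    - [0,[-0.006,0,0.036],[0,0,0]]
    - [0,[-0.006,0,0.05],[0,0,0]]
    - [0,[-0.006,0,0.07],[0,0,0]]
    - [0,[-0.006,0,0.1],[0,0,0]]
    - [0,[-0.006,0,0.15],[0,0,0]]
    - [0,[-0.006,0,0.2],[0,0,0]]

```text
t: 12.3
tool_pos: [0.5338, 0.2279, 0.1593]
eef_rot: [0.001, 0.704, 0.71, 0.001]
force: [-0.1, 0.5, -2.3]
width: 0.0138
gripper_force: 30.0
```

Run:
```python
from h import *
o=r.get_obs();print(o["t"],o["tool_pos"],o["eef_rot"],o["width"],o["force"])
k=camT("wrist");im=cams.capture("wrist");cv2.imwrite("pics/w4.png",im[:,:,::-1])
```

```text
12.3 [0.5338 0.2279 0.1593] [0.0005 0.7041 0.7101 0.0007] 0.013785394999939549 [-0.0605  0.46   -2.2627]
```

View pics/w4.png

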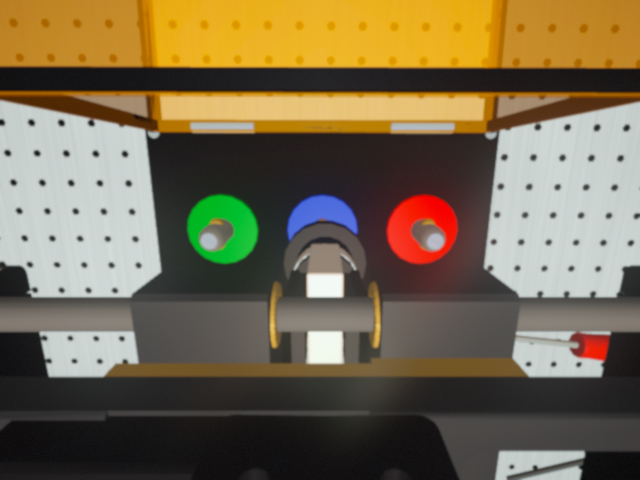

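The view shows the target lifted clear, held squarely, with the blue post bare. I carry it to the tray, a little to the near side so the gripper stays clear of the power meter.

Call:
move_arm:
  rows:
    - [0,[0,0,0.07],[0,0,0]]
    - [0,[0.02,-0.09,0.08],[0,0,0]]
    - [0,[0.04,-0.19,0.08],[0,0,0]]
    - [0,[0.05,-0.29,0.08],[0,0,0]]
    - [0,[0.07,-0.39,0.08],[0,0,0]]
    - [0,[0.09,-0.49,0.08],[0,0,0]]
    - [0,[0.1,-0.58,0.08],[0,0,0]]
    - [0,[0.11,-0.66,0.08],[0,0,0]]

```text
t: 13.02
tool_pos: [0.5782, -0.0389, 0.1906]
eef_rot: [0.001, 0.704, 0.71, 0.001]
force: [0.8, 0.4, -0.9]
width: 0.0137
gripper_force: 30.0
```

Call:
move_arm:
  rows:
    - [0,[0.02,-0.08,0],[0,0,0]]
    - [0,[0.03,-0.14,0],[0,0,0]]
    - [0,[0.03,-0.18,-0.02],[0,0,0]]
    - [0,[0.03,-0.2,-0.08],[0,0,0]]
    - [0,[0.03,-0.2,-0.15],[0,0,0]]
    - [0,[0.03,-0.2,-0.2],[0,0,0]]
    - [0,[0.03,-0.2,-0.22],[0,0,0]]
    - [0,[0.03,-0.2,-0.22],[0,0,0]]

```text
t: 13.68
tool_pos: [0.588, -0.1158, 0.0993]
eef_rot: [-0.001, 0.704, 0.71, -0.001]
force: [-0.2, 0.1, -2.0]
width: 0.0137
gripper_force: 30.0
```

Run:
```python
from h import *
o=r.get_obs();print(o["t"],o["tool_pos"],o["eef_rot"],o["width"],o["force"])
k=camT("wrist");a=cams.capture("wrist");b=cams.capture("side")
cv2.imwrite("pics/m5.png",np.hstack([a[:,:,::-1],b[100:340,180:500,::-1].repeat(2,0).repeat(2,1)])[:, ::1][:,240:1040])
```

```text
13.6833 [ 0.588  -0.1158  0.0993] [-0.0014  0.7041  0.7101 -0.0008] 0.013719666951804274 [-0.1653  0.0639 -2.0398]
```

View pics/m5.png

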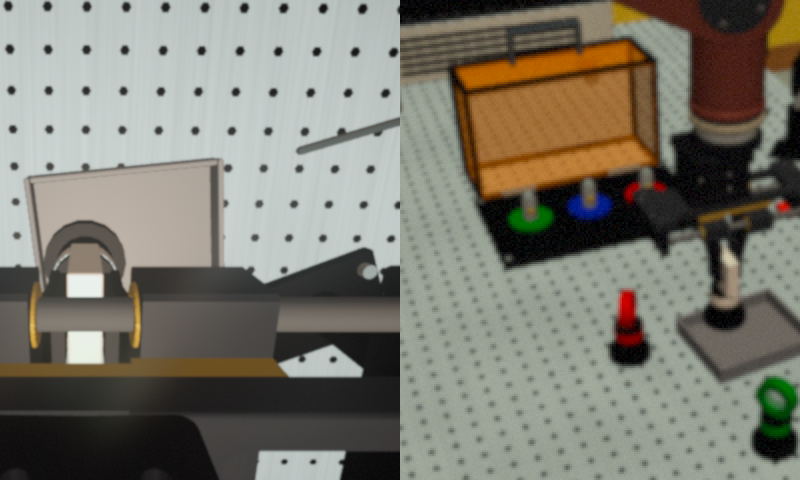

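The tray and target look right. The foot is slightly close to the near wall, so I shift +6 mm in x and lower it.

Call:
move_arm:
  rows:
    - [0,[0.015,0,-0.02],[0,0,0]]
    - [0,[0.015,0,-0.04],[0,0,0]]
    - [0,[0.015,0,-0.06],[0,0,0]]
    - [0,[0.015,0,-0.075],[0,0,0]]
    - [0,[0.015,0,-0.082],[0,0,0]]
    - [0,[0.015,0,-0.087],[0,0,0]]
    - [0,[0.015,0,-0.09],[0,0,0]]
    - [0,[0.015,0,-0.09],[0,0,0]]

```text
t: 14.45
tool_pos: [0.5951, -0.1161, 0.065]
eef_rot: [-0.0, 0.704, 0.71, -0.0]
force: [0.1, 0.1, -1.0]
width: 0.0142
gripper_force: 30.0
```

Call:
move_arm:
  rows:
    - [0,[0,0,-0.002],[0,0,0]]
    - [0,[0,0,-0.004],[0,0,0]]
    - [0,[0,0,-0.006],[0,0,0]]
    - [0,[0,0,-0.006],[0,0,0]]
    - [0.3,[0,0,-0.006],[0,0,0]]
    - [0.3,[0,0,-0.006],[0,0,0]]
    - [0.3,[0,0,-0.006],[0,0,0]]
    - [0.3,[0,0,-0.006],[0,0,0]]

```text
t: 15.12
tool_pos: [0.5955, -0.1162, 0.0631]
eef_rot: [0.0, 0.704, 0.71, 0.0]
force: [0.0, 1.7, -0.2]
width: 0.0249
gripper_force: 0.0
```

Call:
move_arm:
  rows:
    - [0.5,[0,0,0.02],[0,0,0]]
    - [0.5,[0,0,0.06],[0,0,0]]
    - [0.5,[0,0,0.12],[0,0,0]]
    - [0.5,[0,0,0.2],[0,0,0]]
    - [0.5,[0,0,0.3],[0,0,0]]
    - [0.5,[0,0,0.4],[0,0,0]]
    - [0.5,[-0.05,-0.05,0.45],[0,0,0]]
    - [0.5,[-0.1,-0.1,0.45],[0,0,0]]

```text
t: 15.78
tool_pos: [0.5585, -0.157, 0.251]
eef_rot: [0.006, 0.703, 0.711, 0.002]
force: [0.3, -1.1, -0.3]
width: 0.0432
gripper_force: 0.0
```

Run:
```python
from h import *
o=r.get_obs();print(o["t"],o["tool_pos"],o["eef_rot"],o["width"],o["force"])
k=camT("wrist");im=cams.capture("wrist");cv2.imwrite("pics/w6.png",im[:,:,::-1])
for n,a,b in [("red",172,10),("green",35,85)]:
    for x in blobs(im,a,b,120,50,100): print(n,x,p2w(k,x[1],.066))
for p in ([.48,-.09,.088],[.575,-.291,.088]): print(w2p(k,p))
```

```text
15.7833 [ 0.5585 -0.157   0.251 ] [0.0058 0.7031 0.7111 0.0023] 0.043247482895678 [ 0.2533 -1.0649 -0.2619]
red ([222, 118, 44, 49, 1249], array([242.4996, 141.4155]), ((245.6000213623047, 143.80001831054688), (38.460365295410156, 48.299068450927734), 26.56505012512207)) [ 0.4853 -0.0872  0.066 ]
green ([322, 332, 29, 29, 552], array([336.817 , 344.6957]), ((336.6000061035156, 344.8000183105469), (31.622774124145508, 21.50348663330078), 71.56504821777344)) [ 0.5757 -0.2937  0.066 ]
[231.1622 144.5063]
[337.1177 353.9275]
```

View pics/w6.png

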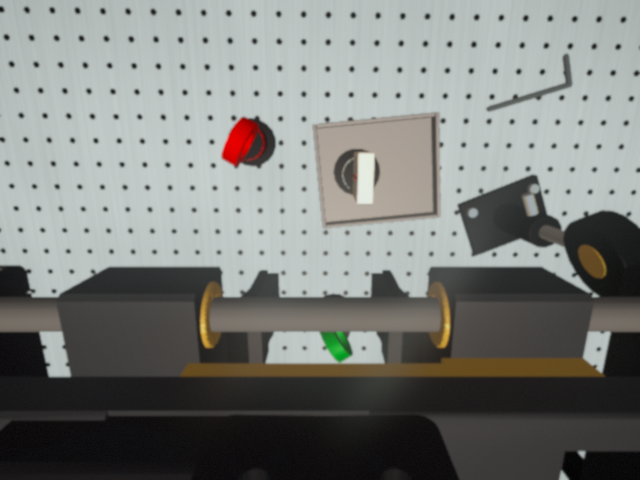

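The target stands in the tray at (362,175). The red carrier is at (247,142) and the green one at (337,345). I move over the red one for a closer look.

Call:
move_arm:
  rows:
    - [0.6,[-0.1,0,0],[0,0,0]]
    - [0.6,[-0.18,0,0],[0,0,0]]
    - [0.6,[-0.18,0,0],[0,0,0]]
    - [0.6,[-0.18,0,0],[0,0,0]]
    - [0.6,[-0.18,0,0],[0,0,0]]
    - [0.6,[-0.18,0,0],[0,0,0]]
    - [0.6,[-0.18,0,0],[0,0,0]]
    - [0.6,[-0.18,0,0],[0,0,0]]

```text
t: 16.5
tool_pos: [0.4839, -0.1561, 0.2429]
eef_rot: [0.0, 0.704, 0.71, 0.0]
force: [0.1, 0.2, 0.5]
width: 0.0523
gripper_force: 0.0
```

Run:
```python
from h import *
o=r.get_obs();print(o["t"],o["tool_pos"],o["eef_rot"],o["width"],o["force"])
k=camT("wrist");im=cams.capture("wrist");c=im[60:260,220:440]
for n,a,b in [("red",172,10)]:
    for x in blobs(im,a,b,120,50,100): print(n,x,p2w(k,x[1],.066))
cv2.imwrite("pics/w7.png",cv2.resize(c[:,:,::-1],None,fx=3,fy=3)); np.save("k7.npy",np.array(k[1]))
```

```text
16.5 [ 0.4839 -0.1561  0.2429] [0.0001 0.7039 0.7103 0.0001] 0.052348587434833095 [0.0631 0.1668 0.5375]
red ([307, 120, 34, 49, 902], array([323.4146, 144.0576]), ((323.1000061035156, 143.8000030517578), (20.57182502746582, 48.746280670166016), 26.56505012512207)) [ 0.4827 -0.0869  0.066 ]
```

View pics/w7.png

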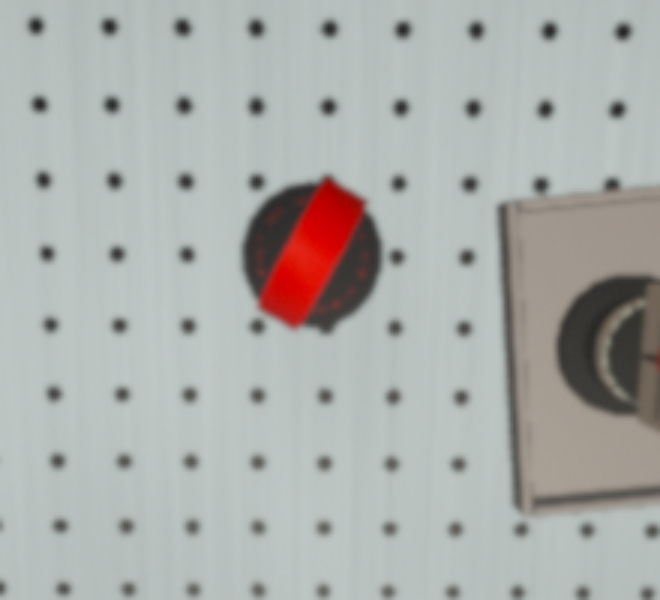

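The crop shows the red carrier's foot at about (324,145) in the full picture, with the disc leaning 27° clockwise from +y. I turn −27°, go down and grip.

Call:
move_arm:
  rows:
    - [0.6,[-0.003,0.08,0],[0,0,-0.019]]
    - [0.6,[-0.003,0.15,-0.03],[0,0,-0.038]]
    - [0.6,[-0.003,0.172,-0.1],[0,0,-0.057]]
    - [0.6,[-0.003,0.172,-0.2],[0,0,-0.075]]
    - [0.6,[-0.003,0.172,-0.3],[0,0,-0.075]]
    - [0.6,[-0.003,0.172,-0.39],[0,0,-0.075]]
    - [0.6,[-0.003,0.172,-0.44],[0,0,-0.075]]
    - [0.6,[-0.003,0.172,-0.46],[0,0,-0.075]]

```text
t: 17.22
tool_pos: [0.4791, -0.086, 0.0546]
eef_rot: [-0.003, 0.85, 0.526, -0.002]
force: [-0.8, -0.4, 0.7]
width: 0.0525
gripper_force: 0.0
```

Call:
move_arm:
  rows:
    - [0.6,[0,0,-0.01],[0,0,0]]
    - [0.6,[0,0,-0.01],[0,0,0]]
    - [0,[0,0,-0.01],[0,0,0]]
    - [0,[0,0,-0.01],[0,0,0]]
    - [0,[0,0,-0.01],[0,0,0]]
    - [0,[0,0,-0.01],[0,0,0]]
    - [0,[0,0,-0.01],[0,0,0]]
    - [0,[0,0,-0.01],[0,0,0]]

```text
t: 17.88
tool_pos: [0.4823, -0.0874, 0.0552]
eef_rot: [0.0, 0.85, 0.526, 0.0]
force: [-0.9, 0.8, -0.3]
width: 0.02
gripper_force: 0.0
```

Call:
move_arm:
  rows:
    - [0,[0,0,0],[0,0,0]]
    - [0,[0,0,0],[0,0,0]]
    - [0,[0,0,0.02],[0,0,0]]
    - [0,[0,0,0.06],[0,0,0]]
    - [0,[0,0,0.12],[0,0,0]]
    - [0,[0,0,0.2],[0,0,0]]
    - [0,[0,0,0.3],[0,0,0]]
    - [0,[0,0,0.37],[0,0,0]]

```text
t: 18.55
tool_pos: [0.4822, -0.0873, 0.2059]
eef_rot: [0.001, 0.85, 0.526, 0.001]
force: [1.9, 0.1, -1.4]
width: 0.0141
gripper_force: 29.9
```

Call:
move_arm:
  rows:
    - [0,[0.04,0.09,0],[0,0,0.015]]
    - [0,[0.08,0.18,0],[0,0,0.03]]
    - [0,[0.12,0.27,0],[0,0,0.045]]
    - [0,[0.16,0.36,0],[0,0,0.06]]
    - [0,[0.2,0.45,0],[0,0,0.075]]
    - [0,[0.24,0.53,0],[0,0,0.075]]
    - [0,[0.27,0.61,0],[0,0,0.075]]
    - [0,[0.3,0.68,0],[0,0,0.075]]

```text
t: 19.22
tool_pos: [0.6019, 0.187, 0.2025]
eef_rot: [-0.0, 0.704, 0.71, -0.0]
force: [-0.1, -1.2, -2.3]
width: 0.0138
gripper_force: 30.0
```

Call:
move_arm:
  rows:
    - [0,[0.02,0.05,-0.04],[0,0,0]]
    - [0,[0.04,0.09,-0.08],[0,0,0]]
    - [0,[0.04,0.1,-0.11],[0,0,0]]
    - [0,[0.04,0.106,-0.12],[0,0,0]]
    - [0,[0.04,0.106,-0.12],[0,0,0]]
    - [0,[0.04,0.106,-0.12],[0,0,0]]
    - [0,[0.04,0.106,-0.12],[0,0,0]]
    - [0,[0.04,0.106,-0.12],[0,0,0]]

```text
t: 19.88
tool_pos: [0.6187, 0.2263, 0.1564]
eef_rot: [0.001, 0.704, 0.71, 0.001]
force: [0.1, -0.3, -1.3]
width: 0.0135
gripper_force: 30.0
```

Run:
```python
from h import *
o=r.get_obs();print(o["t"],o["tool_pos"],o["eef_rot"],o["width"],o["force"],o["gripper_force"])
k=camT("wrist");im=cams.capture("wrist");cv2.imwrite("pics/w8.png",im[:,:,::-1])
for n,a,b in [("red",172,10),("green",35,85),("blue",95,130)]:
    for x in blobs(im,a,b,120,50,100): print(n,x,p2w(k,x[2][0],.018))
```

```text
19.8833 [0.6187 0.2263 0.1564] [0.0006 0.7044 0.7098 0.0009] 0.013493975986952376 [ 0.1006 -0.2658 -1.2942] 29.999766130931675
red ([285, 191, 75, 51, 2150], array([320.8381, 212.6288]), ((320.8311767578125, 214.4479522705078), (47.21403884887695, 73.79424285888672), 84.8826904296875)) [0.6163 0.2386 0.018 ]
red ([293, 238, 64, 60, 2505], array([324.0287, 268.0036]), ((324.5, 267.5), (59.0, 63.0), 90.0)) [0.6197 0.1922 0.018 ]
red ([306, 331, 39, 21, 774], array([324.5129, 340.7209]), ((325.0, 341.0), (20.0, 38.0), 90.0)) [0.6208 0.1218 0.018 ]
red ([512, 335, 72, 31, 1788], array([546.6655, 350.5492]), ((547.8310546875, 350.52764892578125), (71.16999053955078, 27.488054275512695), 4.763641834259033)) [0.8255 0.1135 0.018 ]
green ([83, 191, 76, 72, 3168], array([125.018 , 224.5574]), ((121.65924072265625, 225.95858764648438), (75.8980712890625, 69.0345230102539), 61.38954162597656)) [0.4495 0.2274 0.018 ]
blue ([185, 191, 74, 72, 3277], array([222.902 , 225.2402]), ((221.25001525878906, 226.75003051757812), (73.53910064697266, 70.00357055664062), 45.0)) [0.5328 0.2274 0.018 ]
```

View pics/w8.png

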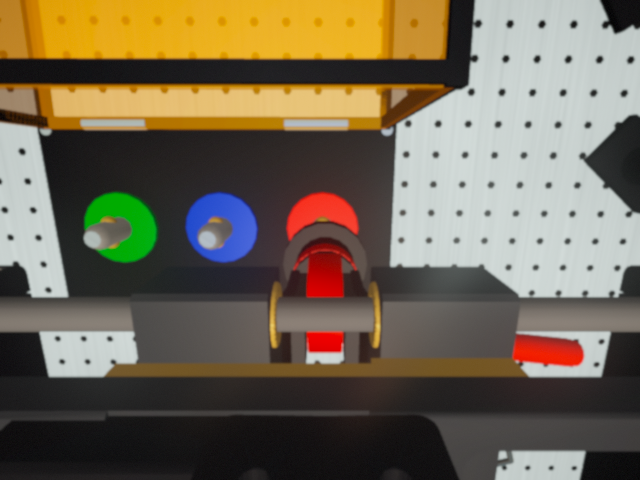

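The view shows the flanges: green (120,227), blue (221,227), and red with its rim top at v≈192, u 287–359. The held foot spans u 284–368 with its rim top at v≈222.

Run:
```python
from h import *
k=camT("wrist")
im=cv2.imread("pics/w8.png")
print("col326",im[186:256:2,326].tolist())
for z,row in((.111,240),(.106,255)):
    print("row",row,[(u,im[row,u].tolist()) for u in list(range(278,296,2))+list(range(356,374,2))])
for n,uv,z in(("foot c",(326,250),.111),("foot top",(326,222),.111),("fl",(323,227.5),.018),("fl top",(323,191.5),.018),("blue",(221.5,227.5),.018),("blue top",(221.5,191.5),.018),("gr",(120.5,227.5),.018)): print(n,p2w(k,uv,z))
```

```text
col326 [[45, 47, 64], [46, 48, 64], [45, 46, 67], [35, 38, 135], [21, 40, 233], [30, 48, 248], [31, 51, 247], [32, 52, 248], [36, 53, 247], [35, 55, 247], [37, 56, 247], [40, 56, 247], [40, 58, 247], [42, 59, 248], [44, 61, 247], [42, 68, 235], [42, 101, 179], [39, 107, 150], [27, 37, 71], [62, 68, 89], [71, 76, 96], [70, 76, 96], [71, 77, 97], [71, 77, 97], [71, 78, 97], [62, 66, 88], [24, 26, 59], [17, 18, 56], [15, 16, 66], [8, 11, 116], [11, 14, 129], [17, 20, 147], [34, 41, 172], [18, 18, 91], [11, 15, 120]]
row 240 [(278, [53, 49, 65]), (280, [54, 50, 67]), (282, [55, 51, 68]), (284, [54, 51, 69]), (286, [53, 51, 69]), (288, [49, 46, 116]), (290, [51, 51, 149]), (292, [67, 70, 98]), (294, [70, 75, 92]), (356, [73, 79, 95]), (358, [67, 72, 87]), (360, [55, 57, 73]), (362, [57, 60, 74]), (364, [58, 60, 75]), (366, [59, 62, 75]), (368, [60, 62, 75]), (370, [59, 62, 75]), (372, [62, 65, 77])]
row 255 [(278, [55, 51, 67]), (280, [55, 52, 67]), (282, [54, 53, 68]), (284, [64, 65, 81]), (286, [71, 74, 90]), (288, [71, 74, 90]), (290, [71, 75, 91]), (292, [73, 76, 92]), (294, [72, 77, 93]), (356, [76, 82, 96]), (358, [75, 82, 96]), (360, [76, 83, 96]), (362, [75, 82, 95]), (364, [75, 80, 93]), (366, [64, 68, 80]), (368, [60, 64, 76]), (370, [61, 65, 75]), (372, [61, 65, 75])]
foot c [0.62   0.2344 0.111 ]
foot top [0.6199 0.2512 0.111 ]
fl [0.6181 0.2276 0.018 ]
fl top [0.6179 0.2578 0.018 ]
blue [0.533  0.2269 0.018 ]
blue top [0.5348 0.2571 0.018 ]
gr [0.4484 0.2262 0.018 ]
```

Call:
move_arm:
  rows:
    - [0,[-0.003,0.004,-0.04],[0,0,0]]
    - [0,[-0.003,0.004,-0.08],[0,0,0]]
    - [0,[-0.003,0.004,-0.1],[0,0,0]]
    - [0,[-0.003,0.004,-0.115],[0,0,0]]
    - [0,[-0.003,0.004,-0.125],[0,0,0]]
    - [0,[-0.003,0.004,-0.135],[0,0,0]]
    - [0,[-0.003,0.004,-0.145],[0,0,0]]
    - [0,[-0.003,0.004,-0.15],[0,0,0]]

```text
t: 20.6
tool_pos: [0.617, 0.2286, 0.0948]
eef_rot: [0.0, 0.704, 0.71, 0.0]
force: [0.3, -0.8, -2.4]
width: 0.0137
gripper_force: 30.0
```

Call:
move_arm:
  rows:
    - [0,[0,0,-0.01],[0,0,0]]
    - [0,[0,0,-0.02],[0,0,0]]
    - [0,[0,0,-0.03],[0,0,0]]
    - [0,[0,0,-0.038],[0,0,0]]
    - [0,[0,0,-0.046],[0,0,0]]
    - [0,[0,0,-0.054],[0,0,0]]
    - [0,[0,0,-0.06],[0,0,0]]
    - [0,[0,0,-0.06],[0,0,0]]

```text
t: 21.27
tool_pos: [0.6173, 0.2285, 0.0731]
eef_rot: [0.0, 0.704, 0.71, 0.0]
force: [-6.5, -4.8, 13.2]
width: 0.0136
gripper_force: 30.0
```

Call:
move_arm:
  rows:
    - [0,[0,0,-0.005],[0,0,0]]
    - [0,[0,0,-0.01],[0,0,0]]
    - [0,[0,0,-0.01],[0,0,0]]
    - [0,[0,0,-0.01],[0,0,0]]
    - [0,[0,0,-0.01],[0,0,0]]
    - [0,[0,0,-0.01],[0,0,0]]
    - [0,[0,0,-0.01],[0,0,0]]
    - [0,[0,0,-0.01],[0,0,0]]

```text
t: 21.93
tool_pos: [0.6179, 0.2285, 0.0731]
eef_rot: [0.001, 0.704, 0.71, 0.001]
force: [-15.6, -7.5, 33.8]
width: 0.0137
gripper_force: 30.1
```

It is firmly home. I relieve the push, release and rise.

Call:
move_arm:
  rows:
    - [0,[0,0,0.012],[0,0,0]]
    - [0,[0,0,0.012],[0,0,0]]
    - [0.3,[0,0,0.012],[0,0,0]]
    - [0.3,[0,0,0.012],[0,0,0]]
    - [0.3,[0,0,0.012],[0,0,0]]
    - [0.3,[0,0,0.03],[0,0,0]]
    - [0.3,[0,0,0.08],[0,0,0]]
    - [0.3,[0,0,0.16],[0,0,0]]

```text
t: 22.6
tool_pos: [0.6138, 0.2282, 0.127]
eef_rot: [-0.002, 0.704, 0.71, -0.003]
force: [0.6, 0.5, 0.7]
width: 0.0257
gripper_force: 0.0
```

Call:
move_arm:
  rows:
    - [0.5,[0,-0.06,0.1],[0,0,0]]
    - [0.5,[0,-0.15,0.15],[0,0,0]]
    - [0.5,[-0.02,-0.25,0.2],[0,0,0]]
    - [0.5,[-0.05,-0.35,0.2],[0,0,0]]
    - [0.5,[-0.07,-0.45,0.2],[0,0,0]]
    - [0.5,[-0.1,-0.55,0.2],[0,0,0]]
    - [0.5,[-0.12,-0.65,0.2],[0,0,0]]
    - [0.5,[-0.14,-0.75,0.2],[0,0,0]]

```text
t: 23.27
tool_pos: [0.5609, -0.0684, 0.2112]
eef_rot: [0.0, 0.704, 0.71, 0.0]
force: [1.3, 0.1, -0.2]
width: 0.0437
gripper_force: 0.0
```

Call:
move_arm:
  rows:
    - [0.5,[0.0,-0.1,0],[0,0,0]]
    - [0.5,[0.0,-0.2,0],[0,0,0]]
    - [0.5,[0.01,-0.3,0],[0,0,0]]
    - [0.5,[0.02,-0.4,0],[0,0,0]]
    - [0.5,[0.03,-0.5,0],[0,0,0]]
    - [0.5,[0.035,-0.6,0],[0,0,0]]
    - [0.5,[0.035,-0.7,0],[0,0,0]]
    - [0.5,[0.035,-0.72,0],[0,0,0]]

```text
t: 23.93
tool_pos: [0.5746, -0.3612, 0.2105]
eef_rot: [0.001, 0.706, 0.709, -0.001]
force: [0.6, 0.9, -0.3]
width: 0.0435
gripper_force: 0.0
```

Run:
```python
from h import *
o=r.get_obs();print(o["t"],o["tool_pos"],o["eef_rot"],o["width"],o["joints"])
k=camT("wrist");im=cams.capture("wrist");cv2.imwrite("pics/w9.png",im[:,:,::-1])
for n,a,b in [("green",45,85)]:
    for x in blobs(im,a,b,120,50,100): print(n,x,p2w(k,x[1],.066),p2w(k,x[1],.088))
```

```text
23.9333 [ 0.5746 -0.3612  0.2105] [ 0.0009  0.7056  0.7086 -0.0009] 0.04347929068568645 [-0.6763  0.3539  1.3863 -0.002   1.3998 -0.6801]
green ([304, 112, 41, 52, 1053], array([323.831, 137.811]), ((323.8461608886719, 137.7692108154297), (54.915321350097656, 20.523906707763672), 56.3099365234375)) [ 0.5741 -0.2877  0.066 ] [ 0.5741 -0.2882  0.088 ]
```

View pics/w9.png

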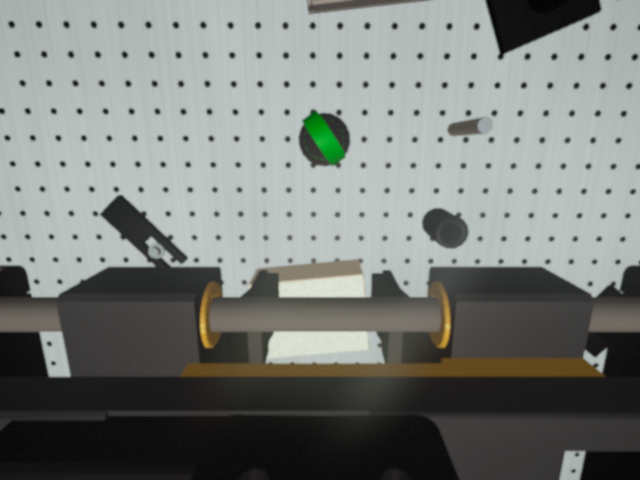

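The green carrier is at (324,138), with the disc leaning 34° anticlockwise. I turn +34°, go down and grip.

Call:
move_arm:
  rows:
    - [0.5,[-0.002,0.08,0],[0,0,0.019]]
    - [0.5,[-0.002,0.15,0],[0,0,0.038]]
    - [0.5,[-0.002,0.183,-0.05],[0,0,0.057]]
    - [0.5,[-0.002,0.183,-0.11],[0,0,0.076]]
    - [0.5,[-0.002,0.183,-0.2],[0,0,0.0935]]
    - [0.5,[-0.002,0.183,-0.29],[0,0,0.0935]]
    - [0.5,[-0.002,0.183,-0.35],[0,0,0.0935]]
    - [0.5,[-0.002,0.183,-0.388],[0,0,0.0935]]

```text
t: 24.65
tool_pos: [0.5729, -0.2786, 0.0517]
eef_rot: [-0.003, 0.468, 0.884, 0.001]
force: [-0.3, 1.1, -0.1]
width: 0.0436
gripper_force: 0.0
```

Call:
move_arm:
  rows:
    - [0.5,[0,0,0],[0,0,0]]
    - [0,[0,0,0],[0,0,0]]
    - [0,[0,0,0],[0,0,0]]
    - [0,[0,0,0],[0,0,0]]
    - [0,[0,0,0],[0,0,0]]
    - [0,[0,0,0],[0,0,0]]
    - [0,[0,0,0],[0,0,0]]
    - [0,[0,0,0],[0,0,0]]

```text
t: 25.32
tool_pos: [0.5749, -0.2818, 0.0558]
eef_rot: [0.0, 0.468, 0.884, 0.0]
force: [-0.0, -0.3, 4.0]
width: 0.0139
gripper_force: 30.0
```

Call:
move_arm:
  rows:
    - [0,[0,0,0.02],[0,0,0]]
    - [0,[0,0,0.06],[0,0,0]]
    - [0,[0,0,0.14],[0,0,0]]
    - [0,[0,0,0.23],[0,0,-0.01]]
    - [0,[0,0,0.32],[0,0,-0.02]]
    - [0,[-0.02,0.07,0.36],[0,0,-0.035]]
    - [0,[-0.04,0.16,0.37],[0,0,-0.05]]
    - [0,[-0.06,0.25,0.37],[0,0,-0.065]]

```text
t: 25.98
tool_pos: [0.5517, -0.182, 0.2067]
eef_rot: [0.002, 0.64, 0.768, 0.001]
force: [1.1, 1.7, -2.3]
width: 0.014
gripper_force: 30.0
```

Call:
move_arm:
  rows:
    - [0,[-0.02,0.09,0],[0,0,-0.01]]
    - [0,[-0.04,0.19,0],[0,0,-0.02]]
    - [0,[-0.07,0.28,0],[0,0,-0.0285]]
    - [0,[-0.1,0.37,0],[0,0,-0.0285]]
    - [0,[-0.13,0.46,0],[0,0,-0.0285]]
    - [0,[-0.16,0.55,0],[0,0,-0.0285]]
    - [0,[-0.18,0.64,0],[0,0,-0.0285]]
    - [0,[-0.2,0.73,0],[0,0,-0.0285]]

```text
t: 26.65
tool_pos: [0.4698, 0.1118, 0.2041]
eef_rot: [0.0, 0.704, 0.71, 0.0]
force: [1.2, -0.4, -1.6]
width: 0.0139
gripper_force: 30.0
```

Call:
move_arm:
  rows:
    - [0,[-0.02,0.09,-0.02],[0,0,0]]
    - [0,[-0.04,0.17,-0.06],[0,0,0]]
    - [0,[-0.055,0.23,-0.09],[0,0,0]]
    - [0,[-0.055,0.27,-0.11],[0,0,0]]
    - [0,[-0.055,0.28,-0.11],[0,0,0]]
    - [0,[-0.055,0.28,-0.11],[0,0,0]]
    - [0,[-0.055,0.28,-0.11],[0,0,0]]
    - [0,[-0.055,0.28,-0.11],[0,0,0]]

```text
t: 27.32
tool_pos: [0.4496, 0.2214, 0.1605]
eef_rot: [0.0, 0.704, 0.71, 0.0]
force: [0.9, -0.1, -2.1]
width: 0.0139
gripper_force: 30.0
```

Run:
```python
from h import *
o=r.get_obs();print(o["t"],o["tool_pos"],o["eef_rot"],o["width"],o["force"],o["gripper_force"])
k=camT("wrist");im=cams.capture("wrist");cv2.imwrite("pics/w10.png",im[:,:,::-1])
for n,a,b in [("red",172,10),("green",45,85),("blue",95,130)]:
    for x in blobs(im,a,b,120,50,100): print(n,x[0],x[1],p2w(k,x[2][0],.018))
```

```text
27.3167 [0.4496 0.2214 0.1605] [0.0005 0.7044 0.7098 0.0004] 0.013883688423723109 [ 0.8583 -0.1238 -2.1157] 29.998690425418317
red [483, 185, 125, 91, 5792] [551.9907 233.5005] [0.6399 0.2211 0.018 ]
green [286, 186, 72, 55, 2405] [320.8499 210.7563] [0.447 0.235 0.018]
green [296, 248, 58, 50, 1883] [324.5491 272.6962] [0.4506 0.1812 0.018 ]
green [306, 332, 38, 26, 921] [324.2856 344.0858] [0.4512 0.1109 0.018 ]
blue [385, 186, 74, 72, 3318] [419.5549 220.1468] [0.5322 0.2278 0.018 ]
```

View pics/w10.png

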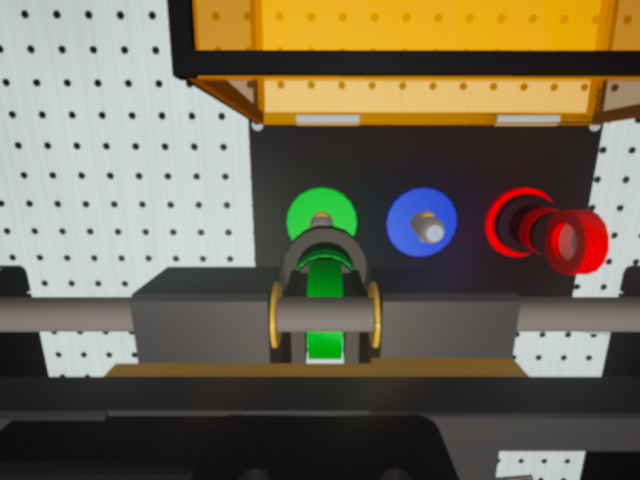

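The red carrier sits on its red flange. The green flange has its rim top at v≈187, u 286–358. The held foot has its rim top at v≈226, u 284–367.

Run:
```python
from h import *
k=camT("wrist")
im=cv2.imread("pics/w10.png").astype(int)
print([(v,im[v,310].tolist()) for v in range(220,240,2)])
print([(v,im[v,340].tolist()) for v in range(220,240,2)])
print([(u,im[258,u].tolist()) for u in list(range(278,294,2))+list(range(358,374,2))])
for n,uv,z in(("foot c",(325,250),.1155),("foot top",(325,226.5),.1155),("fl",(322,222),.018),("fl top",(322,186),.018),("blue",(421.5,222),.018),("blue top",(421.5,186),.018)): print(n,p2w(k,uv,z))
```

```text
[(220, [77, 169, 78]), (222, [80, 153, 87]), (224, [84, 138, 93]), (226, [86, 122, 97]), (228, [53, 78, 59]), (230, [40, 54, 45]), (232, [69, 81, 80]), (234, [73, 84, 86]), (236, [74, 84, 87]), (238, [74, 85, 87])]
[(220, [71, 204, 51]), (222, [71, 204, 52]), (224, [72, 204, 53]), (226, [71, 200, 54]), (228, [45, 139, 34]), (230, [37, 54, 39]), (232, [68, 78, 79]), (234, [74, 84, 87]), (236, [75, 85, 86]), (238, [74, 84, 87])]
[(278, [59, 65, 64]), (280, [59, 64, 63]), (282, [57, 63, 62]), (284, [62, 70, 71]), (286, [74, 82, 84]), (288, [74, 83, 86]), (290, [74, 83, 87]), (292, [75, 84, 87]), (358, [76, 84, 88]), (360, [75, 83, 88]), (362, [77, 83, 89]), (364, [70, 76, 80]), (366, [49, 52, 51]), (368, [46, 47, 44]), (370, [47, 47, 44]), (372, [46, 45, 44])]
foot c [0.4503 0.2294 0.1155]
foot top [0.4502 0.2435 0.1155]
fl [0.448  0.2263 0.018 ]
fl top [0.4478 0.2567 0.018 ]
blue [0.5324 0.227  0.018 ]
blue top [0.5302 0.2574 0.018 ]
```

Call:
move_arm:
  rows:
    - [0,[-0.005,0.02,-0.02],[0,0,0]]
    - [0,[-0.005,0.02,-0.05],[0,0,0]]
    - [0,[-0.005,0.02,-0.09],[0,0,0]]
    - [0,[-0.005,0.02,-0.115],[0,0,0]]
    - [0,[-0.005,0.02,-0.13],[0,0,0]]
    - [0,[-0.005,0.02,-0.14],[0,0,0]]
    - [0,[-0.005,0.02,-0.15],[0,0,0]]
    - [0,[-0.005,0.02,-0.16],[0,0,0]]

```text
t: 28.03
tool_pos: [0.4472, 0.2303, 0.0956]
eef_rot: [0.0, 0.704, 0.71, 0.0]
force: [0.6, 0.1, -1.4]
width: 0.0138
gripper_force: 30.0
```

Call:
move_arm:
  rows:
    - [0,[0,0,-0.01],[0,0,0]]
    - [0,[0,0,-0.02],[0,0,0]]
    - [0,[0,0,-0.03],[0,0,0]]
    - [0,[0,0,-0.038],[0,0,0]]
    - [0,[0,0,-0.046],[0,0,0]]
    - [0,[0,0,-0.054],[0,0,0]]
    - [0,[0,0,-0.06],[0,0,0]]
    - [0,[0,0,-0.064],[0,0,0]]

```text
t: 28.7
tool_pos: [0.4476, 0.2304, 0.0736]
eef_rot: [0.0, 0.704, 0.71, -0.0]
force: [-15.6, -6.4, 39.3]
width: 0.0137
gripper_force: 30.0
```

Call:
move_arm:
  rows:
    - [0,[0,0,0.014],[0,0,0]]
    - [0,[0,0,0.014],[0,0,0]]
    - [0.3,[0,0,0.014],[0,0,0]]
    - [0.3,[0,0,0.014],[0,0,0]]
    - [0.3,[0,0,0.014],[0,0,0]]
    - [0.3,[0,0,0.03],[0,0,0]]
    - [0.3,[0,0,0.08],[0,0,0]]
    - [0.3,[0,0,0.16],[0,0,0]]

```text
t: 29.37
tool_pos: [0.4444, 0.2295, 0.1318]
eef_rot: [-0.002, 0.704, 0.71, -0.003]
force: [-0.4, -0.1, 0.1]
width: 0.0261
gripper_force: 0.0
```

Call:
move_arm:
  rows:
    - [0.3,[0.02,-0.03,0.1],[0,0,0]]
    - [0.3,[0.04,-0.06,0.2],[0,0,0]]
    - [0.3,[0.07,-0.09,0.28],[0,0,0]]
    - [0.3,[0.12,-0.14,0.36],[0,0,0]]
    - [0.3,[0.17,-0.18,0.42],[0,0,0]]
    - [0.3,[0.2,-0.2,0.45],[0,0,0]]
    - [0.3,[0.2,-0.2,0.45],[0,0,0]]
    - [0.3,[0.2,-0.2,0.45],[0,0,0]]

```text
t: 30.03
tool_pos: [0.5274, 0.15, 0.3148]
eef_rot: [0.0, 0.705, 0.71, 0.001]
force: [0.2, -0.2, -1.0]
width: 0.0264
gripper_force: 0.0
```

Run:
```python
from h import *
o=r.get_obs();print(o["t"],o["tool_pos"],o["eef_rot"],o["width"],o["joints"])
k=camT("wrist");im=cams.capture("wrist");s=cams.capture("side")
cv2.imwrite("pics/m11.png",np.hstack([cv2.resize(im[60:260,150:500,::-1],None,fx=1.14,fy=2.28*.5),cv2.resize(s[130:330,200:420,::-1],(401,228))]))
for n,a,b in [("red",172,10),("green",45,85)]:
    for x in blobs(im,a,b,120,50,100): print(n,x[0],x[1],p2w(k,x[1],.084))
K,T=k
for c in ([.618,.2275],[.4480,.2265]): print(c,w2p(k,[*c,.106]),w2p(k,[*c,.018]))
```

```text
30.0333 [0.5274 0.15   0.3148] [0.0002 0.7045 0.7097 0.0007] 0.026441781239383327 [ 0.1329 -0.0102  1.6044  0.0004  1.5459  0.1256]
red [373, 111, 54, 55, 1942] [402.0288 137.7616] [0.6077 0.2267 0.084 ]
red [512, 221, 69, 23, 1119] [546.3226 231.6899] [0.7729 0.1283 0.084 ]
red [0, 235, 11, 31, 235] [  3.6213 252.2596] [0.1706 0.0999 0.084 ]
green [233, 112, 52, 53, 1700] [255.3835 137.7194] [0.456  0.2255 0.084 ]
[0.618, 0.2275] [417.2626 136.4548] [399.2729 138.5191]
[0.448, 0.2265] [243.0379 135.9896] [258.6737 138.1455]
```

View pics/m11.png

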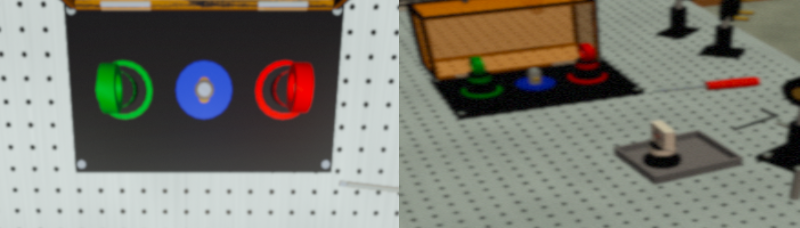

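The left crop shows both carriers seated and square on their own flanges, with the blue post bare. The right crop shows the target upright in the tray. I go back to the hood bar.

Call:
move_arm:
  rows:
    - [0.35,[0.001,0.08,0.02],[0,0,-0.0195]]
    - [0.35,[0.002,0.16,0.04],[0,0,-0.039]]
    - [0.35,[0.003,0.24,0.04],[0,0,-0.0585]]
    - [0.35,[0.005,0.32,0.04],[0,0,-0.078]]
    - [0.35,[0.005,0.4,0.04],[0,0,-0.0975]]
    - [0.35,[0.005,0.48,0.04],[0,0,-0.117]]
    - [0.35,[0.005,0.56,0.04],[0,0,-0.1365]]
    - [0.35,[0.005,0.627,0.04],[0,0,-0.156]]

```text
t: 30.8
tool_pos: [0.5265, 0.4037, 0.328]
eef_rot: [0.0, 0.956, 0.293, -0.002]
force: [0.7, 0.7, 1.3]
width: 0.0304
gripper_force: 0.0
```

Call:
move_arm:
  rows:
    - [0.35,[0,0,0],[0,0,-0.0195]]
    - [0.35,[0,0,0],[0,0,-0.039]]
    - [0.35,[0,0,0],[0,0,-0.0585]]
    - [0.35,[0,0,0],[0,0,-0.078]]
    - [0.35,[0,0,0],[0,0,-0.095]]
    - [0.35,[0,0,0],[0,0,-0.095]]
    - [0.35,[0,0,0],[0,0,-0.095]]
    - [0.35,[0,0,0],[0,0,-0.095]]

```text
t: 31.47
tool_pos: [0.528, 0.4012, 0.3291]
eef_rot: [0.0, 1.0, 0.003, -0.001]
force: [0.6, 0.7, -0.2]
width: 0.0305
gripper_force: 0.0
```

Run:
```python
from h import *
o=r.get_obs();print(o["t"],o["tool_pos"],o["eef_rot"],o["width"],o["joints"])
k=camT("wrist");im=cams.capture("wrist")
print(w2p(k,[.53,.402,.2125]),w2p(k,[.56,.402,.2125]))
g=cv2.cvtColor(im,cv2.COLOR_RGB2GRAY)
v=int(w2p(k,[.565,.402,.2125])[1]);print(v,[(u,im[v,u].tolist()) for u in range(290,352,3)])
```

```text
31.4667 [0.528  0.4012 0.3291] [ 0.0003  1.      0.0031 -0.0007] 0.030450790693545667 [0.5309 0.2704 1.2705 0.0001 1.6023 2.0955]
[323.6821 232.5002] [323.9458 194.1325]
187 [(290, [206, 214, 212]), (293, [205, 212, 210]), (296, [104, 105, 101]), (299, [65, 56, 52]), (302, [68, 55, 50]), (305, [192, 135, 51]), (308, [220, 160, 56]), (311, [216, 149, 24]), (314, [212, 142, 0]), (317, [207, 148, 33]), (320, [118, 98, 82]), (323, [116, 112, 104]), (326, [117, 114, 119]), (329, [121, 114, 103]), (332, [224, 172, 62]), (335, [240, 185, 48]), (338, [241, 187, 49]), (341, [242, 189, 51]), (344, [242, 189, 56]), (347, [242, 189, 57]), (350, [242, 189, 55])]
```

Bar at u≈325, as predicted. I go down to TCP z 0.1935 and close on it.

Call:
move_arm:
  rows:
    - [0.35,[0.003,0,-0.08],[0,0,0]]
    - [0.35,[0.003,0,-0.16],[0,0,0]]
    - [0.35,[0.003,0,-0.24],[0,0,0]]
    - [0.35,[0.003,0,-0.3],[0,0,0]]
    - [0.35,[0.003,0,-0.325],[0,0,0]]
    - [0.35,[0.003,0,-0.34],[0,0,0]]
    - [0.35,[0.003,0,-0.34],[0,0,0]]
    - [0.35,[0.003,0,-0.34],[0,0,0]]

```text
t: 32.18
tool_pos: [0.5309, 0.4015, 0.1957]
eef_rot: [-0.001, 1.0, 0.001, 0.001]
force: [-0.3, 0.4, 1.0]
width: 0.0305
gripper_force: 0.0
```

Call:
move_arm:
  rows:
    - [0,[0,0,0],[0,0,0]]
    - [0,[0,0,0],[0,0,0]]
    - [0,[0,0,0],[0,0,0]]
    - [0,[0,0,0],[0,0,0]]
    - [0,[0,0,0],[0,0,0]]
    - [0,[0,0,0],[0,0,0]]
    - [0,[0,0,0],[0,0,0]]
    - [0,[0,0,0],[0,0,0]]

```text
t: 32.85
tool_pos: [0.5305, 0.4011, 0.1949]
eef_rot: [-0.0, 1.0, 0.001, 0.001]
force: [-0.9, -0.4, 5.4]
width: 0.0088
gripper_force: 30.0
```

Call:
move_arm:
  rows:
    - [0,[0,-0.0115,0.005],[0,0,0]]
    - [0,[0,-0.023,0.01],[0,0,0]]
    - [0,[0,-0.046,0.0193],[0,0,0]]
    - [0,[0,-0.07,0.027],[0,0,0]]
    - [0,[0,-0.0935,0.0344],[0,0,0]]
    - [0,[0,-0.118,0.0403],[0,0,0]]
    - [0,[0,-0.142,0.0452],[0,0,0]]
    - [0,[0,-0.167,0.049],[0,0,0]]

```text
t: 33.52
tool_pos: [0.5306, 0.3332, 0.2142]
eef_rot: [-0.0, 1.0, 0.001, 0.001]
force: [3.3, 3.0, 3.1]
width: 0.0091
gripper_force: 30.0
```

Call:
move_arm:
  rows:
    - [0,[0,-0.025,0.0025],[0,0,0]]
    - [0,[0,-0.05,0.0042],[0,0,0]]
    - [0,[0,-0.075,0.0045],[0,0,0]]
    - [0,[0,-0.0995,0.0038],[0,0,0]]
    - [0,[0,-0.1245,0.0018],[0,0,0]]
    - [0,[0,-0.149,-0.0012],[0,0,0]]
    - [0,[0,-0.173,-0.006],[0,0,0]]
    - [0,[0,-0.1975,-0.011],[0,0,0]]

```text
t: 34.18
tool_pos: [0.5304, 0.2535, 0.2087]
eef_rot: [0.0, 1.0, 0.001, 0.0]
force: [5.4, 1.6, 0.3]
width: 0.0091
gripper_force: 30.0
```

Call:
move_arm:
  rows:
    - [0,[0,-0.025,-0.006],[0,0,0]]
    - [0,[0,-0.049,-0.0135],[0,0,0]]
    - [0,[0,-0.0725,-0.0217],[0,0,0]]
    - [0,[0,-0.0955,-0.0314],[0,0,0]]
    - [0,[0,-0.118,-0.0417],[0,0,0]]
    - [0,[0,-0.14,-0.0535],[0,0,0]]
    - [0,[0,-0.162,-0.0658],[0,0,0]]
    - [0,[0,-0.1825,-0.0794],[0,0,0]]

```text
t: 34.85
tool_pos: [0.53, 0.1804, 0.1765]
eef_rot: [0.001, 1.0, 0.001, -0.0]
force: [6.4, 1.7, -0.7]
width: 0.0088
gripper_force: 30.0
```

Call:
move_arm:
  rows:
    - [0,[0,-0.0207,-0.0142],[0,0,0]]
    - [0,[0,-0.0403,-0.0295],[0,0,0]]
    - [0,[0,-0.0594,-0.0457],[0,0,0]]
    - [0,[0,-0.0777,-0.0627],[0,0,0]]
    - [0,[0,-0.0952,-0.0806],[0,0,0]]
    - [0,[0,-0.1118,-0.0991],[0,0,0]]
    - [0,[0,-0.1277,-0.1185],[0,0,0]]
    - [0,[0,-0.1424,-0.1385],[0,0,0]]

```text
t: 35.52
tool_pos: [0.5296, 0.1237, 0.1208]
eef_rot: [0.0, 1.0, 0.001, -0.0]
force: [5.5, 0.4, 0.4]
width: 0.009
gripper_force: 30.0
```

Call:
move_arm:
  rows:
    - [0,[0,-0.0073,-0.0103],[0,0,0]]
    - [0,[0,-0.0142,-0.0207],[0,0,0]]
    - [0,[0,-0.021,-0.0312],[0,0,0]]
    - [0,[0,-0.0275,-0.042],[0,0,0]]
    - [0,[0,-0.0335,-0.0528],[0,0,0]]
    - [0,[0,-0.0393,-0.0638],[0,0,0]]
    - [0,[0,-0.045,-0.0748],[0,0,0]]
    - [0,[0,-0.05,-0.086],[0,0,0]]

```text
t: 36.18
tool_pos: [0.5295, 0.104, 0.0866]
eef_rot: [0.0, 1.0, 0.001, -0.001]
force: [4.1, 0.8, -1.4]
width: 0.009
gripper_force: 30.0
```

Call:
move_arm:
  rows:
    - [0,[0,-0.003,-0.006],[0,0,0]]
    - [0,[0,-0.005,-0.012],[0,0,0]]
    - [0,[0,-0.008,-0.018],[0,0,0]]
    - [0,[0,-0.01,-0.023],[0,0,0]]
    - [0,[0,-0.01,-0.025],[0,0,0]]
    - [0,[0,-0.01,-0.025],[0,0,0]]
    - [0,[0,-0.01,-0.025],[0,0,0]]
    - [0,[0,-0.01,-0.025],[0,0,0]]

```text
t: 36.85
tool_pos: [0.5295, 0.1011, 0.0794]
eef_rot: [-0.0, 1.0, 0.001, -0.001]
force: [-4.2, 4.3, 19.0]
width: 0.0088
gripper_force: 30.0
```

Call:
move_arm:
  rows:
    - [0,[0,0,0.004],[0,0,0]]
    - [0.35,[0,0,0.004],[0,0,0]]
    - [0.35,[0,0,0.004],[0,0,0]]
    - [0.35,[0,0,0.004],[0,0,0]]
    - [0.35,[0,0,0.004],[0,0,0]]
    - [0.35,[0,0,0.05],[0,0,0]]
    - [0.35,[0,0,0.12],[0,0,0]]
    - [0.35,[0,-0.02,0.2],[0,0,0]]

```text
t: 37.52
tool_pos: [0.5275, 0.0936, 0.1557]
eef_rot: [0.0, 1.0, 0.002, -0.003]
force: [0.1, 0.2, 0.9]
width: 0.0303
gripper_force: 0.0
```

Call:
move_arm:
  rows:
    - [0.35,[-0.05,-0.1,0.08],[0,0,0]]
    - [0.35,[-0.1,-0.2,0.15],[0,0,0]]
    - [0.35,[-0.15,-0.3,0.2],[0,0,0]]
    - [0.35,[-0.2,-0.38,0.25],[0,0,0]]
    - [0.35,[-0.22,-0.42,0.25],[0,0,0]]
    - [0.35,[-0.22,-0.42,0.25],[0,0,0]]
    - [0.35,[-0.22,-0.42,0.25],[0,0,0]]
    - [0.35,[-0.22,-0.42,0.25],[0,0,0]]

```text
t: 38.18
tool_pos: [0.4417, -0.0748, 0.2571]
eef_rot: [-0.0, 1.0, 0.0, -0.0]
force: [-0.1, 0.2, 0.5]
width: 0.0305
gripper_force: 0.0
```

Run:
```python
from h import *
o=r.get_obs();print(o["t"],o["tool_pos"],o["force"])
s=cams.capture("side").astype(int);b=cv2.imread("pics/side0.png")[:,:,::-1].astype(int)
d=np.abs(s-b).max(2)[145:235,210:335]; print("hood diff", (d>40).sum(), d.size)
y,x=np.nonzero(d>40); print(x.min()+210,x.max()+210,y.min()+145,y.max()+145)
t=cams.capture("top").astype(int);b=cv2.imread("pics/top0.png")[:,:,::-1].astype(int)
d=np.abs(t-b).max(2)[185:345,120:245];print((d>40).sum());y,x=np.nonzero(d>40);print(np.c_[x+120,y+185][::max(1,len(x)//25)].tolist())
```

```text
38.1833 [ 0.4417 -0.0748  0.2571] [-0.1279  0.2101  0.4936]
hood diff 1822 11250
237 312 145 212
896
[[168, 218], [187, 220], [190, 223], [181, 226], [189, 229], [177, 232], [173, 235], [189, 236], [176, 239], [166, 258], [177, 259], [187, 260], [169, 262], [191, 263], [193, 267], [191, 269], [177, 272], [181, 274], [181, 276], [177, 301], [241, 321], [239, 328], [244, 332], [242, 336], [236, 340], [236, 343]]
```

The top view differs from the start only at the posts and where the arm is. The bar and hood edges are back in place, so the hood is closed. I hand in.

```bash
python3 -c "
from plant import r
print(r.close_job())"
```

```text
the job is handed in; nothing more can be done
None
```

The job is handed in, with no verdict returned: the target is upright in the tray, the red and green carriers are pushed home on their posts (no blue carrier was on the table), and the hood is closed.

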